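Set out the soldering bench on its shaped rests

ROBOT

A 7-joint arm with a two-finger parallel gripper is mounted at the origin on a cart in front of the work surface, level with it; the furniture and walls round the work are solid. World frame = base frame: x ahead of the robot, y to its left, z up, the work surface at z = 0. Lengths are in m, angles in rad, forces in N, time in s.
With the tool pointing down it reaches from about 0.425 to 0.925 m from the base axis. Payload 6.8 kg.
Tool frame: the origin (TCP) lies at the centre of the arm's flange, where the gripper is bolted on; the fingertips stand 173 mm ahead of it and the grasp point (between the pads) lies 155 mm ahead of it; z points along the fingers, y is the direction in which the jaws open and shut (so a half turn about z gives the same grasp; the last joint's range is limited). The gripper opens to 85 mm and grips with 20 to 120 N. Pads are 22 mm wide; open, the fingers measure 114 mm over their backs; the gripper's body (76 mm by 85 mm) begins 54 mm behind the grasp point. The pads swing forward as they close: fully open they stand 13 mm farther back than shut.
Start: joints at [-1.354, 0.477, 0.022, 1.555, -0.011, 1.109, -0.083], TCP at [0.215, 0.64, 0.405] pointing down, gripper open.
Joint ranges: [-2.96, 2.96], [-0.34, 2.1], [-1.41, 1.46], [0.24, 2.44], [-1.37, 4.51], [0.17, 1.92], [-2.96, 2.96]. Speed limits (rad/s): [2.39, 2.39, 3.14, 3.14, 3.14, 3.14, 3.14].

INTERFACE

Orientations are given as a rotation vector (axis times angle).
In Python, from bench import readout, grab_frame, camera_model, r gives the robot as it stands.
- The arm moves only by the tool apply_moves, never from a script. Its argument "deltas" is a list of rows, each an object with "xyz": the shift along the world's x, y, z in m, a list of three; "turn": the turn about the world's z in rad. In form: [{"xyz": [dx, dy, dz], "turn": turn}, ...]. A call has 1 to 12 rows; each row shifts and turns the commanded pose from where the row before left it; what a row does not reach is not made up. A row lasts 1/12 s, in which the tool goes at most 41.7 mm and 7.16 degrees, less where a joint would pass 70% of its speed; a pose out of reach is approached as far as the arm can. A call with a gripper value outside its range is refused whole. "claw" is the gripper's target within -1 to 1 (shut at 1, half-way at 0, fully open at -1), set as the call begins (left out, the last holds). The fingers move at their own pace and stop on an object; "squeeze" is the grip in N (left out, the last holds). Time passes only in rows, so rows that do not move let the fingers close. It gives the time, the measured TCP pose, the force and the opening at its end, in the units of the state.
- readout.get_obs(): the state, without advancing time (a new reading comes with each control period).
- grab_frame(name): name is "side" or "top" or "wrist"; returns the picture (420x560x3 uint8, red, green, blue); there is no depth.
- camera_model(name): a dict with "intrinsics" (3x3 intrinsics, pixels), "k1" (the pictures are not rectified: a ray, as slopes to the right and down, at radius r is drawn at 1 + k1 r^2 times it, then the intrinsics apply), "R" (3x3) and "t" (3): a world point X has camera coordinates R X + t. Camera axes: x right, y down, z forward; pixel columns grow to the right and rows downward; lengths in m; the calibration is good to about 2 mm. A picture is of the moment at which its call begins: read the wrist's pose just before it. camera_model takes no time and is no camera call; for the wrist camera it gives the pose at the moment of the call.
- r.hand_in(): hands the job in, once; it reports no verdict.
The state is a dict: "clock": time; "joints": joint angles; "qvel": joint speeds; "tau": joint torques, N m; "tcp_pos": TCP position; "orientation": TCP orientation; "contact_force": force on the tool from outside, world axes, zero at the start; "moment": the same for the moment, N m; "grip_width": finger opening in m.
Only numpy, scipy, OpenCV 4.12 (cv2) and the standard library are available. Lean on these libraries where they do the work, as an engineer would, in place of code of your own. Each camera call takes 0.05 s, during which the arm holds its last target.

TASK

Set the bench in order before soldering: put the flux jar, the black tin, the remote control and the tweezers each on the plywood rest whose grey felt inlay has its outline, upright or flat as it is now, centred on the felt and lined up with it (either way round). Set each one down rather than letting it drop, and leave the tub of cutters and the steel block where they are.

Things in the scene. Friction and masses are not known exactly. Their poses are not given: they have to be found in the camera images.
- flux_jar: Round jar of paste flux with a dark green screw cap, 50 mm in diameter, 57 mm tall, about 0.11 kg, standing upright on the bench. Grip it across its diameter. Origin at the centre of its underside, z up; its yaw is random and does not matter.
- black_tin: Small black tin with a flat aluminium lid that stays shut, about 60 mm along its x, 68 mm along its y; the lid's flat top is 43 mm up, with a thin wire clasp reaching 51 mm. About 0.14 kg. Grip it across the 60 mm (along its x). Origin at the centre of its underside, z up.
- remote: White remote control with a black top and rounded ends, lying flat, buttons up: 51 mm wide along its x, 97 mm long along its y, 12 mm thick (its edges are 10 mm high). About 0.05 kg. Pinch it across its width. Origin at the centre of its underside, z up.
- tweezers: Cross-locking tweezers with two brown grip plates, lying flat and rigid (they do not spring): 129 mm long along their x, 26 mm wide along their y, 10 mm high, about 0.025 kg. Pinch across the middle, along y. Origin at the middle of the underside, z up.
- rest_round: Round plywood rest, 76 mm in diameter, with a grey felt disc of 52 mm in its middle; its flat top is 4 mm above the bench. Screwed down: it does not move. Its origin is the centre of its underside, z up.
- rest_square: Square plywood rest, 84 x 84 mm, with a nearly square grey felt inlay of 62 mm along its x and 68 mm along its y; its flat top is 4 mm above the bench. Screwed down: it does not move. Its origin is the centre of its underside, z up.
- rest_oblong: Wide oblong plywood rest, 72 mm along its x and 118 mm along its y, with a round-ended grey felt inlay of 51 x 98 mm, long along y; its flat top is 4 mm above the bench. Screwed down: it does not move. Its origin is the centre of its underside, z up.
- rest_narrow: Long narrow plywood rest, 150 mm along its x and 48 mm along its y, with a slim round-ended grey felt inlay of 130 x 26 mm, long along x; its flat top is 4 mm above the bench. Screwed down: it does not move. Its origin is the centre of its underside, z up.
- cutter_tub: Bystander: white tub 72 mm in diameter holding flush cutters that reach 121 mm up, standing loose behind the work, to the left. Origin at the centre of its underside.
- steel_block: Bystander: steel block 68 x 68 x 19 mm lying loose behind the work. Origin at the centre of its underside.
Things that resemble listed ones, but are neither listed nor needed, are in the scene too. Leave any purple look-alike of the rest_round alone.

How it is judged:
By the outcome, as a careful person would: the job done as asked, in the order asked, and still so for the second after the job is handed in, with the robot touching nothing.
It also fails if it takes over 96 s, if anything falls off the work surface, if the arm or the gripper's body presses on something with over 40 N, if the wrist force passes 120 N, or if a joint passes its speed limit or range.

## Working session

There is one attempt and no reset: what is moved stays moved. The work goes in short steps, Python scripts to look and compute and a tool call to move; the robot and the scene stay as the last step left them, time stands still between calls to the robot, and variables do not carry over. Pictures are saved under pics/ and viewed, and the job is handed in when it is done.

Besides the shell and the picture viewer there is one more tool, called after "Emit:" as name([rows], argument=value, ...), one row to a line, values as JSON. apply_moves: Moves the arm, as the interface text tells. Its arguments: {"type":"object","properties":{"deltas":{"type":"array"},"claw":{"type":"number"},"squeeze":{"type":"number"}},"required":["deltas"]}

```bash
ls; mkdir -p pics; python3 - <<'E'
from bench import readout, grab_frame, camera_model, r
import cv2
print(readout.get_obs())
for n in ["side","top","wrist"]:
    m=camera_model(n); print(n,m)
    cv2.imwrite(f"pics/{n}0.png",grab_frame(n)[:,:,::-1])
E
```

```text
pics
{'clock': 0.0, 'joints': array([-1.35408718,  0.47780186,  0.02232486,  1.55646312, -0.01151819,
        1.10927727, -0.08309254]), 'qvel': array([-0.00085745, -0.00024237,  0.00047661, -0.00091535, -0.00112705,
        0.00071851,  0.00101555]), 'tau': array([ 7.06055494e-05, -5.96455586e+01,  1.60799190e+00, -2.81196374e+01,
        1.24864373e-02,  9.17502330e-03,  1.48309891e-05]), 'tcp_pos': array([0.21530473, 0.6394485 , 0.40371902]), 'orientation': array([-5.07886599e-01, -3.10008033e+00,  2.84725151e-03]), 'contact_force': array([-0.02209199,  0.10543065, -0.53166023]), 'moment': array([-0.01073333, -0.00369186, -0.02467819]), 'grip_width': 0.08566193795589988}
side {'intrinsics': array([[485.90541485,   0.        , 279.28838856],
       [  0.        , 485.90541485, 217.91767324],
       [  0.        ,   0.        ,   1.        ]]), 'k1': -0.04240754103293611, 'R': array([[-0.99641939, -0.08358841, -0.01270311],
       [-0.01785093,  0.3548492 , -0.93475312],
       [ 0.08264222, -0.93117937, -0.35507076]]), 't': array([ 0.61382022, -0.02503348,  1.04798856])}
top {'intrinsics': array([[444.58840816,   0.        , 270.63897542],
       [  0.        , 444.58840816, 204.56722143],
       [  0.        ,   0.        ,   1.        ]]), 'k1': 0.006682452903109654, 'R': array([[ 0.02739922, -0.9993461 ,  0.02359343],
       [-0.97999341, -0.03150825, -0.19652009],
       [ 0.19713497, -0.01773691, -0.9802159 ]]), 't': array([0.19869536, 0.61658067, 0.97204764])}
wrist {'intrinsics': array([[312.45686938,   0.        , 278.43832405],
       [  0.        , 312.45686938, 210.13703856],
       [  0.        ,   0.        ,   1.        ]]), 'k1': 0.014759070886386743, 'R': array([[ 0.31925863,  0.94766414, -0.00256817],
       [ 0.90149521, -0.30286696,  0.30915689],
       [ 0.29219909, -0.1010162 , -0.95100758]]), 't': array([-0.67425166, -0.04021202,  0.38079619])}
```

View pics/top0.png

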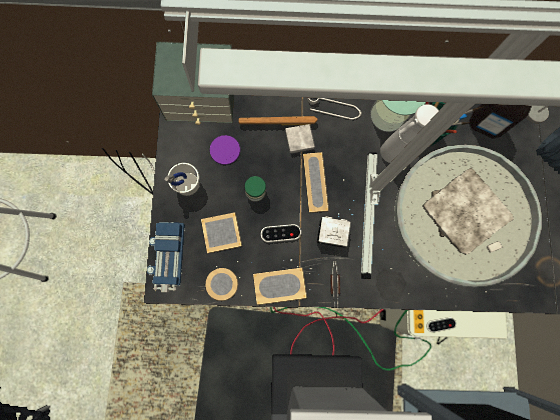

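View pics/side0.png

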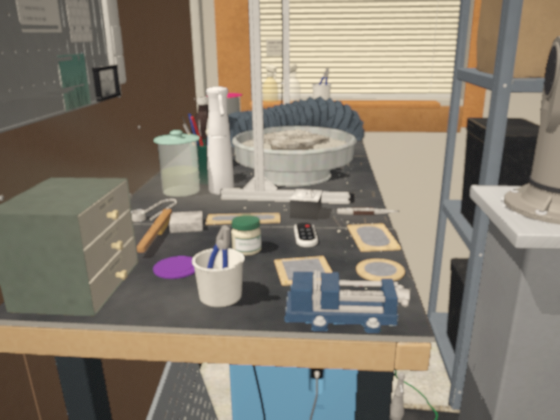

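View pics/wrist0.png

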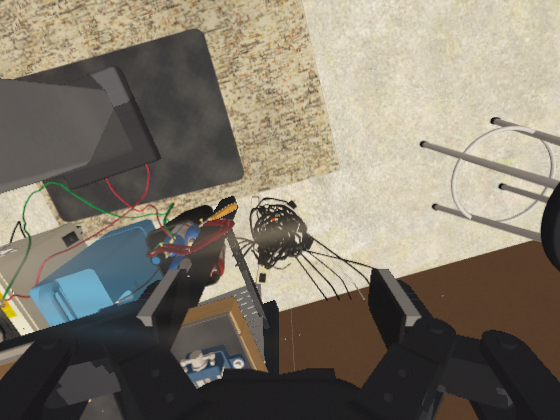

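```bash
cat > h.py <<'E'
import numpy as np, cv2
from bench import readout, grab_frame, camera_model, r
def undist(m,uv):
    K=m["intrinsics"]; uv=np.atleast_2d(np.asarray(uv,float))
    d=np.array([m["k1"],0,0,0,0.])
    return cv2.undistortPoints(uv.reshape(-1,1,2),K,d).reshape(-1,2)
def toplane(m,uv,z):
    s=undist(m,uv); d=np.c_[s,np.ones(len(s))]@m["R"]; c=-m["R"].T@m["t"]
    return c+d*((z-c[2])/d[:,2])[:,None]
def proj(m,X):
    X=np.atleast_2d(np.asarray(X,float))
    return cv2.projectPoints(X,cv2.Rodrigues(m["R"])[0],m["t"],m["intrinsics"],np.array([m["k1"],0,0,0,0.]))[0].reshape(-1,2)
def topview(img,m,z,x0,x1,y0,y1,s=1000):
    "rectified metric picture of the plane z; up=+x, left=+y; s px per m"
    H,W=int((x1-x0)*s),int((y1-y0)*s)
    v,u=np.mgrid[0:H,0:W]
    X=np.c_[x1-v.ravel()/s,y1-u.ravel()/s,np.full(H*W,z)]
    p=proj(m,X).astype(np.float32).reshape(H,W,2)
    return cv2.remap(img,p[...,0],p[...,1],cv2.INTER_CUBIC)
E
python3 - <<'E'
from h import *
im=cv2.imread("pics/top0.png"); m=camera_model("top")
print(-m["R"].T@m["t"])
P={"jar":(256,184),"tin":(334,231),"remote":(281,233),"tweez":(335,284),"round":(221,284),"square":(221,232),"oblong":(279,286),"narrow":(316,182),"tub":(183,180),"block":(299,138),"purple":(224,149),"vise":(168,250),"rail_top":(373,155),"rail_bot":(366,277),"post":(376,192),"edgeL":(145,303),"cab":(195,122)}
for k,v in P.items(): print(k,toplane(m,v,0.0)[0].round(3))
c=im[110:320,140:400]; cv2.imwrite("pics/topcrop.png",cv2.resize(c,None,fx=2.85,fy=2.85,interpolation=cv2.INTER_CUBIC))
E
```

```text
[0.4071763  0.23523393 1.06929913]
jar [0.673 0.254 0.   ]
tin [0.562 0.06  0.   ]
remote [0.553 0.189 0.   ]
tweez [0.435 0.058 0.   ]
round [0.427 0.328 0.   ]
square [0.551 0.334 0.   ]
oblong [0.426 0.191 0.   ]
narrow [0.683 0.105 0.   ]
tub [0.677 0.434 0.   ]
block [0.796 0.149 0.   ]
purple [0.761 0.337 0.   ]
vise [0.504 0.458 0.   ]
rail_top [ 0.758 -0.039  0.   ]
rail_bot [ 0.453 -0.017  0.   ]
post [ 0.662 -0.045  0.   ]
edgeL [0.379 0.502 0.   ]
cab [0.83  0.414 0.   ]
```

View pics/topcrop.png

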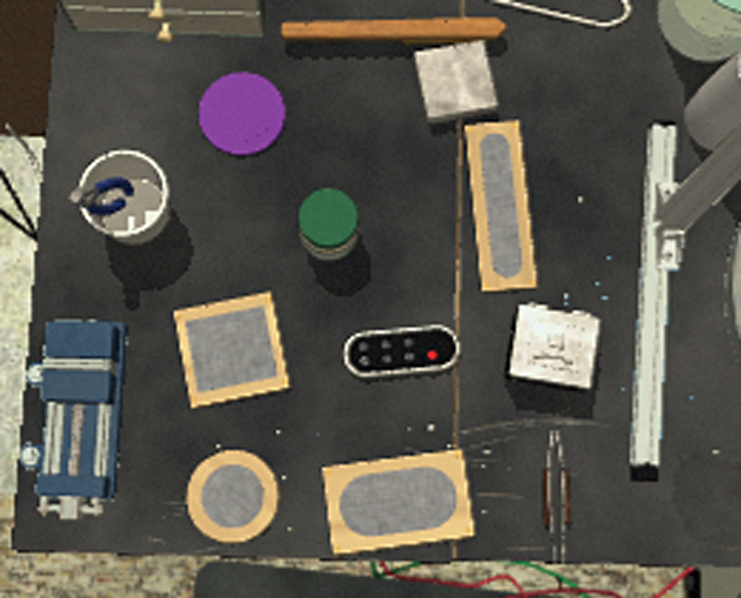

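```bash
cat > meas.py <<'E'
from h import *
def rect(m,img,z,x0,x1,y0,y1,s=2000):
    return topview(img,m,z,x0,x1,y0,y1,s)
def cen(mask,x1,y1,s):
    "largest blob -> centre (x,y), minAreaRect dims (mm), long-axis yaw(rad, world)"
    cs,_=cv2.findContours(mask.astype(np.uint8),cv2.RETR_EXTERNAL,cv2.CHAIN_APPROX_NONE)
    c=max(cs,key=cv2.contourArea)
    f=np.zeros(mask.shape,np.uint8); cv2.drawContours(f,[c],-1,1,-1)
    M=cv2.moments(f,True); cx,cy=M["m10"]/M["m00"],M["m01"]/M["m00"]
    (rx,ry),(w,h),a=cv2.minAreaRect(c)
    pts=np.array([[w/2,0]]); th=np.radians(a)
    if h>w: th+=np.pi/2; w,h=h,w
    # image dir (u,v)=(cos,sin) -> world (dx,dy)=(-v,-u)
    yaw=np.arctan2(-np.cos(th),-np.sin(th)); 
    yaw=(yaw+np.pi/2)%np.pi-np.pi/2
    mu=np.arctan2(2*M["mu11"],M["mu20"]-M["mu02"])/2
    yawm=(np.arctan2(-np.cos(mu),-np.sin(mu))+np.pi/2)%np.pi-np.pi/2
    return dict(c=np.round([x1-cy/s,y1-cx/s],4),rc=np.round([x1-ry/s,y1-rx/s],4),dim=np.round([w/s*1e3,h/s*1e3],1),yaw=round(yaw,3),yawm=round(yawm,3),area=round(M["m00"]/s/s*1e6))
def masks(g):
    hsv=cv2.cvtColor(g,cv2.COLOR_BGR2HSV); b,gr,rd=[g[...,i].astype(int) for i in range(3)]
    return hsv,b,gr,rd
E
python3 - <<'E'
from meas import *
im=cv2.imread("pics/top0.png"); m=camera_model("top"); S=2000
for n,x,y in [("round",.427,.328),("square",.551,.334),("oblong",.426,.191),("narrow",.683,.105)]:
    h=.09; a=(x-h,x+h,y-h,y+h); g=rect(m,im,.004,*a); hsv,b,gr,rd=masks(g)
    ply=((rd-b)>35)&(rd>120)
    ply=cv2.morphologyEx(ply.astype(np.uint8),cv2.MORPH_OPEN,np.ones((9,9)))
    print(n,"ply ",cen(ply,a[1],a[3],S))
    # felt: hole in ply
    cs,_=cv2.findContours(ply,cv2.RETR_EXTERNAL,cv2.CHAIN_APPROX_NONE)
    f=np.zeros_like(ply); cv2.drawContours(f,[max(cs,key=cv2.contourArea)],-1,1,-1)
    felt=(f>0)&((rd-b)<45); felt=cv2.morphologyEx(felt.astype(np.uint8),cv2.MORPH_OPEN,np.ones((9,9)))
    print(n,"felt",cen(felt,a[1],a[3],S))
    cv2.imwrite(f"pics/r_{n}.png",g)
g=rect(m,im,.057,.58,.73,.18,.33); hsv,b,gr,rd=masks(g)
print("jar cap",cen(((gr-rd)>15)&((gr-b)>5),.73,.33,S)); cv2.imwrite("pics/r_jar.png",g)
a=(.48,.62,.0,.14); g=rect(m,im,.043,*a); hsv,b,gr,rd=masks(g)
print("tin lid",cen(cv2.morphologyEx((gr>120).astype(np.uint8),cv2.MORPH_CLOSE,np.ones((15,15))),a[1],a[3],S)); cv2.imwrite("pics/r_tin.png",g)
a=(.48,.63,.115,.265); g=rect(m,im,.010,*a); hsv,b,gr,rd=masks(g)
cv2.imwrite("pics/r_remote.png",g)
print("remote",cen(cv2.morphologyEx((gr>110).astype(np.uint8),cv2.MORPH_OPEN,np.ones((5,5))),a[1],a[3],S))
a=(.36,.51,-.015,.135); g=rect(m,im,.006,*a); cv2.imwrite("pics/r_tw.png",g)
G=[cv2.resize(cv2.imread(f"pics/r_{n}.png"),(260,260)) for n in ["jar","tin","remote","tw","round","square"]]
cv2.imwrite("pics/rm.png",np.vstack([np.hstack(G[:3]),np.hstack(G[3:])]))
E
```

```text
round ply  {'c': array([0.428 , 0.3272]), 'rc': array([0.428 , 0.3273]), 'dim': array([75.5, 75. ]), 'yaw': np.float64(-1.571), 'yawm': np.float64(-1.368), 'area': 4528}
round felt {'c': array([0.428 , 0.3272]), 'rc': array([0.4282, 0.3273]), 'dim': array([50.5, 50.5]), 'yaw': np.float64(0.0), 'yawm': np.float64(-0.268), 'area': 2054}
square ply  {'c': array([0.5502, 0.3343]), 'rc': array([0.55  , 0.3341]), 'dim': array([85.5, 84.9]), 'yaw': np.float64(-1.339), 'yawm': np.float64(-1.538), 'area': 7104}
square felt {'c': array([0.5502, 0.3344]), 'rc': array([0.5502, 0.3344]), 'dim': array([68.4, 61.8]), 'yaw': np.float64(-1.335), 'yawm': np.float64(-1.357), 'area': 4121}
oblong ply  {'c': array([0.4275, 0.1902]), 'rc': array([0.4275, 0.1902]), 'dim': array([119.7,  73.3]), 'yaw': np.float64(-1.413), 'yawm': np.float64(-1.414), 'area': 8552}
oblong felt {'c': array([0.4274, 0.1902]), 'rc': array([0.4274, 0.1904]), 'dim': array([97. , 50.9]), 'yaw': np.float64(-1.413), 'yawm': np.float64(-1.415), 'area': 4330}
narrow ply  {'c': array([0.6834, 0.1072]), 'rc': array([0.6834, 0.1073]), 'dim': array([150.5,  49.5]), 'yaw': np.float64(0.111), 'yawm': np.float64(0.109), 'area': 7240}
narrow felt {'c': array([0.6836, 0.107 ]), 'rc': array([0.6837, 0.107 ]), 'dim': array([128.7,  26.1]), 'yaw': np.float64(0.113), 'yawm': np.float64(0.112), 'area': 3160}
jar cap {'c': array([0.6542, 0.2553]), 'rc': array([0.6542, 0.2552]), 'dim': array([49.9, 49.5]), 'yaw': np.float64(0.838), 'yawm': np.float64(0.373), 'area': 1982}
tin lid {'c': array([0.5567, 0.0664]), 'rc': array([0.5629, 0.0653]), 'dim': array([74.9, 68.6]), 'yaw': np.float64(-0.137), 'yawm': np.float64(1.471), 'area': 4135}
remote {'c': array([0.5525, 0.1913]), 'rc': array([0.5527, 0.1903]), 'dim': array([98.7, 39.3]), 'yaw': np.float64(-1.446), 'yawm': np.float64(-1.446), 'area': 866}
```

View pics/rm.png

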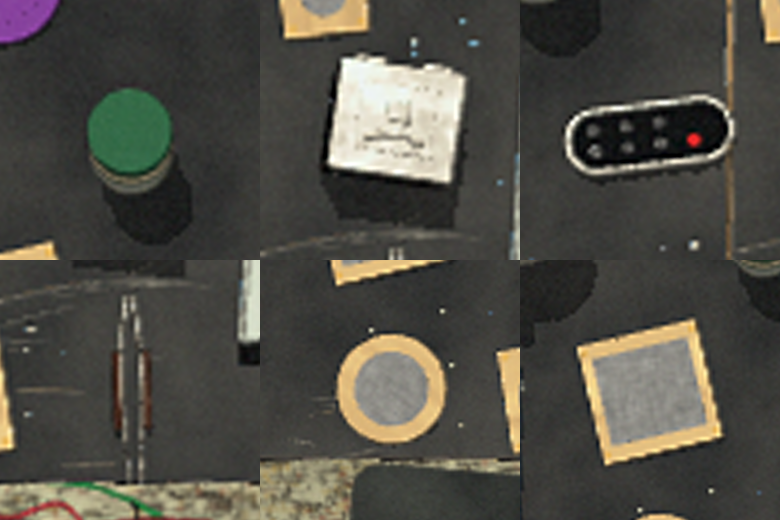

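```bash
python3 - <<'E'
from meas import *
im=cv2.imread("pics/top0.png"); m=camera_model("top"); S=4000
a=(.345,.52,.02,.10); g=rect(m,im,.006,*a,s=3400); 
g2=rect(m,im,.043,.50,.62,.01,.12,s=3400); cv2.imwrite("pics/tz.png",np.hstack([g,np.zeros((595,10,3),np.uint8),np.vstack([g2,np.zeros((595-g2.shape[0],g2.shape[1],3),np.uint8)])])[:600,:800])
E
```

```text
(no output)
```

View pics/tz.png

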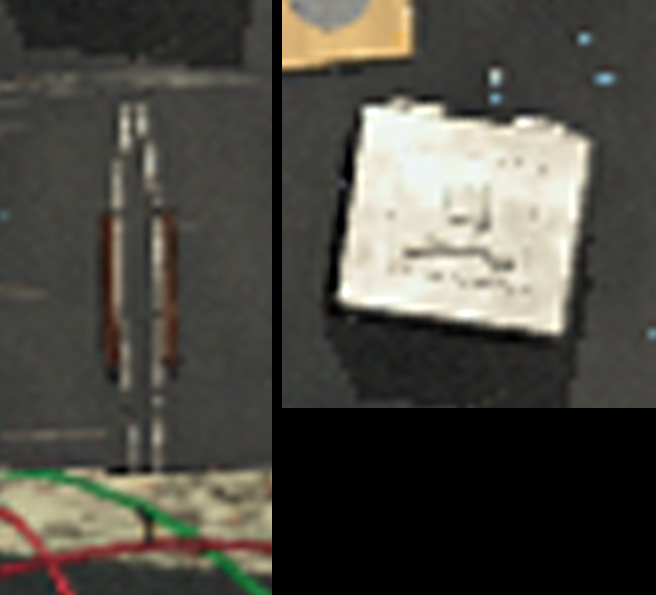

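Emit:
apply_moves([
  {"xyz": [0.0258,-0.0226,0],"turn": -0.044},
  {"xyz": [0.0258,-0.0226,0],"turn": -0.044},
  {"xyz": [0.0258,-0.0226,0],"turn": -0.044},
  {"xyz": [0.0258,-0.0226,0],"turn": -0.044},
  {"xyz": [0.0258,-0.0226,0],"turn": -0.044},
  {"xyz": [0.0258,-0.0226,0],"turn": -0.044},
  {"xyz": [0.0258,-0.0226,0],"turn": -0.044},
  {"xyz": [0.0258,-0.0226,0],"turn": -0.044},
  {"xyz": [0.0258,-0.0226,0],"turn": -0.044},
  {"xyz": [0.0258,-0.0226,0],"turn": -0.044},
  {"xyz": [0.0258,-0.0226,0],"turn": -0.044},
  {"xyz": [0.0258,-0.0226,0],"turn": -0.044},
], claw=-1, squeeze=30)

```text
clock: 1.15
tcp_pos: [0.5259, 0.3672, 0.4045]
orientation: [-1.302, -2.859, 0.0]
contact_force: [1.3, 0.8, 0.4]
grip_width: 0.0856
```

```bash
cat > look.py <<'E'
from h import *
import sys
def look(n,tag):
    o=readout.get_obs(); m=camera_model(n); im=grab_frame(n)[:,:,::-1].copy()
    cv2.imwrite(f"pics/{tag}.png",im); np.savez(f"pics/{tag}.npz",**m,tcp=o["tcp_pos"],ori=o["orientation"])
    return o,m,im
if __name__=="__main__":
    o,m,im=look(sys.argv[1],sys.argv[2]); print(o["clock"],o["tcp_pos"],o["orientation"],o["contact_force"],o["grip_width"])
E
python3 look.py wrist w1
```

```text
1.15 [0.52594078 0.36719775 0.40454774] [-1.30212371e+00 -2.85874981e+00  4.30751575e-04] [1.27093573 0.80839653 0.40983221] 0.08558981525467577
```

View pics/w1.png

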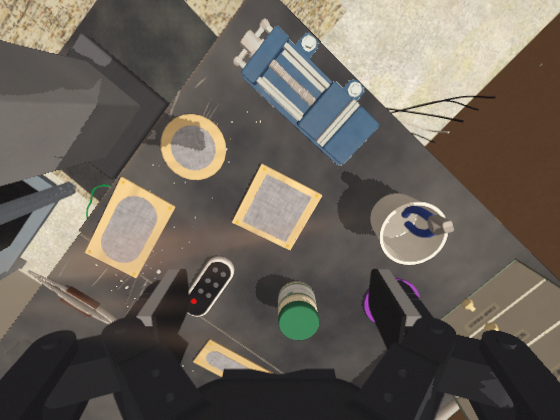

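```bash
cat >> meas.py <<'E'
def load(tag):
    d=np.load(f"pics/{tag}.npz"); return {k:d[k] for k in d.files}, cv2.imread(f"pics/{tag}.png")
def rest(m,im,x,y,h=.09,S=2000,z=.004):
    a=(x-h,x+h,y-h,y+h); g=rect(m,im,z,*a,s=S); hsv,b,gr,rd=masks(g)
    ply=(((rd-b)>35)&(rd>120)).astype(np.uint8)
    ply=cv2.morphologyEx(ply,cv2.MORPH_OPEN,np.ones((9,9)))
    cs,_=cv2.findContours(ply,cv2.RETR_EXTERNAL,cv2.CHAIN_APPROX_NONE)
    c=min([c for c in cs if cv2.contourArea(c)>S*S*.001],key=lambda c:np.hypot(*(np.mean(c[:,0],0)-h*S)))
    f=np.zeros_like(ply); cv2.drawContours(f,[c],-1,1,-1)
    felt=(f>0)&((rd-b)<45); felt=cv2.morphologyEx(felt.astype(np.uint8),cv2.MORPH_OPEN,np.ones((9,9)))
    return cen(f,a[1],a[3],S),cen(felt,a[1],a[3],S)
def jarcap(m,im,z=.057,c=(.655,.255),h=.08,S=2000):
    a=(c[0]-h,c[0]+h,c[1]-h,c[1]+h); g=rect(m,im,z,*a,s=S); hsv,b,gr,rd=masks(g)
    return cen(((gr-rd)>15)&((gr-b)>5),a[1],a[3],S)
E
python3 - <<'E'
from meas import *
m,im=load("w1")
for n,x,y in [("round",.428,.3272),("square",.550,.3343),("oblong",.4274,.1902)]:
    p,f=rest(m,im,x,y); print(n,p,f)
print(jarcap(m,im))
E
```

```text
round {'c': array([0.4272, 0.3288]), 'rc': array([0.4272, 0.3287]), 'dim': array([76. , 75.5]), 'yaw': np.float64(-1.571), 'yawm': np.float64(1.486), 'area': 4592} {'c': array([0.4269, 0.3287]), 'rc': array([0.427 , 0.3284]), 'dim': array([51. , 50.5]), 'yaw': np.float64(0.0), 'yawm': np.float64(0.02), 'area': 2072}
square {'c': array([0.5491, 0.3361]), 'rc': array([0.5491, 0.336 ]), 'dim': array([85.8, 84.9]), 'yaw': np.float64(-1.337), 'yawm': np.float64(-1.382), 'area': 7196} {'c': array([0.5492, 0.3357]), 'rc': array([0.5492, 0.3357]), 'dim': array([67.9, 61.8]), 'yaw': np.float64(-1.338), 'yawm': np.float64(-1.339), 'area': 4145}
oblong {'c': array([0.4269, 0.1921]), 'rc': array([0.4269, 0.1922]), 'dim': array([120.6,  74.6]), 'yaw': np.float64(-1.413), 'yawm': np.float64(-1.416), 'area': 8812} {'c': array([0.4264, 0.1914]), 'rc': array([0.4265, 0.1915]), 'dim': array([97.3, 50.7]), 'yaw': np.float64(-1.408), 'yawm': np.float64(-1.415), 'area': 4353}
{'c': array([0.651 , 0.2596]), 'rc': array([0.6509, 0.2599]), 'dim': array([55.9, 49.1]), 'yaw': np.float64(-0.785), 'yawm': np.float64(-0.754), 'area': 2205}
```

Emit:
apply_moves([
  {"xyz": [0.0256,-0.0222,-0.014],"turn": -0.044},
  {"xyz": [0.0256,-0.0222,-0.014],"turn": -0.044},
  {"xyz": [0.0256,-0.0222,-0.014],"turn": -0.044},
  {"xyz": [0.0256,-0.0222,-0.014],"turn": -0.044},
  {"xyz": [0.0256,-0.0222,-0.014],"turn": -0.044},
  {"xyz": [0,0,-0.03],"turn": 0},
  {"xyz": [0,0,-0.03],"turn": 0},
  {"xyz": [0,0,0],"turn": 0},
  {"xyz": [0,0,0],"turn": 0},
])

```text
clock: 1.95
tcp_pos: [0.6521, 0.2578, 0.273]
orientation: [-1.603, -2.698, 0.005]
contact_force: [0.0, 0.6, 0.4]
grip_width: 0.0856
```

```bash
python3 look.py wrist w2; python3 look.py side s2; python3 - <<'E'
import cv2,numpy as np
a=cv2.imread("pics/w2.png");b=cv2.imread("pics/s2.png")
cv2.imwrite("pics/c2.png",np.hstack([cv2.resize(a,(400,300)),cv2.resize(b[130:330,120:440],(400,250),interpolation=2) if 0 else cv2.resize(b,(400,300))]))
E
```

```text
1.95 [0.65207949 0.25776632 0.27297403] [-1.60333106 -2.69846092  0.00547054] [0.00798435 0.56766111 0.35468067] 0.08556964888976352
2.0 [0.65288839 0.25818981 0.27515497] [-1.60406656e+00 -2.70076496e+00  3.04367561e-04] [-0.51752511  1.24303742 -0.39523663] 0.08528318888710165
```

View pics/c2.png

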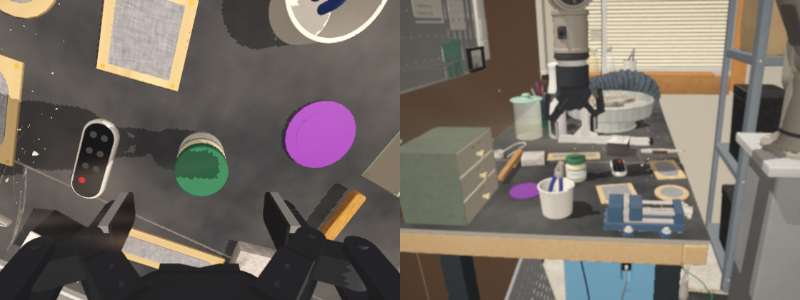

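Emit:
apply_moves([
  {"xyz": [0.0008,-0.0022,-0.025],"turn": 0},
  {"xyz": [0,0,-0.025],"turn": 0},
  {"xyz": [0,0,-0.02],"turn": 0},
  {"xyz": [0,0,-0.015],"turn": 0},
  {"xyz": [0,0,0],"turn": 0},
  {"xyz": [0,0,0],"turn": 0},
])

```text
clock: 2.55
tcp_pos: [0.6541, 0.2558, 0.1907]
orientation: [1.605, 2.7, 0.001]
contact_force: [0.9, -0.1, 1.0]
grip_width: 0.0854
```

Emit:
apply_moves([
  {"xyz": [0,0,0],"turn": 0},
  {"xyz": [0,0,0],"turn": 0},
  {"xyz": [0,0,0],"turn": 0},
  {"xyz": [0,0,0],"turn": 0},
  {"xyz": [0,0,0],"turn": 0},
  {"xyz": [0,0,0],"turn": 0},
], claw=1, squeeze=30)

```text
clock: 3.05
tcp_pos: [0.6545, 0.2555, 0.1914]
orientation: [1.605, 2.699, 0.003]
contact_force: [-1.5, -0.7, 6.3]
grip_width: 0.049
```

Emit:
apply_moves([
  {"xyz": [0,0,0.015],"turn": 0},
  {"xyz": [0,0,0.025],"turn": 0},
  {"xyz": [-0.01,0.003,0.015],"turn": 0},
  {"xyz": [-0.03,0.0095,0],"turn": 0},
  {"xyz": [-0.03,0.0095,0],"turn": 0},
  {"xyz": [-0.03,0.0095,0],"turn": 0},
  {"xyz": [-0.03,0.0095,0],"turn": 0},
  {"xyz": [-0.03,0.0095,0],"turn": 0},
  {"xyz": [-0.03,0.0095,0],"turn": 0},
  {"xyz": [-0.025,0.009,0],"turn": 0},
  {"xyz": [-0.012,0.0035,0],"turn": 0},
  {"xyz": [0,0,0],"turn": 0},
])

```text
clock: 4.05
tcp_pos: [0.4242, 0.3292, 0.2453]
orientation: [-1.599, -2.702, 0.0]
contact_force: [0.6, -0.4, -0.7]
grip_width: 0.0493
```

Emit:
apply_moves([
  {"xyz": [0,0,0],"turn": 0},
  {"xyz": [0,0,0],"turn": 0},
])

```text
clock: 4.22
tcp_pos: [0.4284, 0.3273, 0.2454]
orientation: [1.607, 2.698, 0.002]
contact_force: [0.2, 0.5, -1.6]
grip_width: 0.0494
```

```bash
python3 look.py wrist w3; python3 look.py top t3; python3 - <<'E'
import cv2,numpy as np
a=cv2.imread("pics/w3.png");b=cv2.imread("pics/t3.png")
cv2.imwrite("pics/c3.png",np.hstack([cv2.resize(a,(400,300)),cv2.resize(b[120:330,130:410],(400,300),interpolation=2)]))
E
```

```text
4.2167 [0.42841138 0.32725419 0.2453595 ] [1.60698238e+00 2.69784768e+00 2.21951981e-03] [ 0.22695971  0.53726522 -1.57445574] 0.04942054531892272
4.2667 [0.42855386 0.32708548 0.24519321] [1.60786033e+00 2.69738357e+00 1.81648491e-03] [-0.42876501 -0.26983674 -1.43156461] 0.04962754580356171
```

View pics/c3.png

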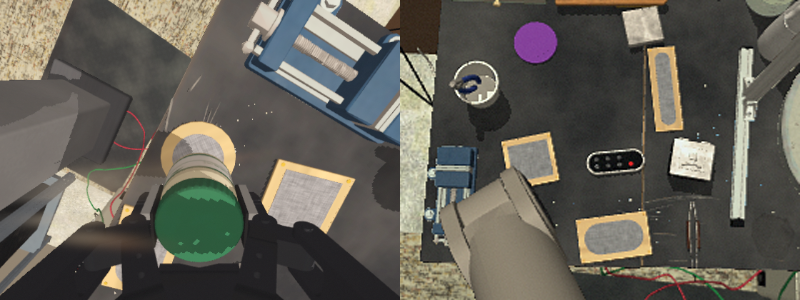

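Emit:
apply_moves([
  {"xyz": [-0.001,0.0008,-0.02],"turn": 0},
  {"xyz": [0,0,-0.015],"turn": 0},
  {"xyz": [0,0,-0.008],"turn": 0},
  {"xyz": [0,0,-0.004],"turn": 0},
  {"xyz": [0,0,-0.001],"turn": 0},
  {"xyz": [0,0,0],"turn": 0},
  {"xyz": [0,0,0],"turn": 0},
  {"xyz": [0,0,0],"turn": 0},
])

```text
clock: 4.98
tcp_pos: [0.4262, 0.3288, 0.1974]
orientation: [1.606, 2.7, 0.002]
contact_force: [-0.2, 0.3, -0.8]
grip_width: 0.0491
```

Emit:
apply_moves([
  {"xyz": [0.0005,0,-0.001],"turn": 0},
  {"xyz": [0,0,-0.001],"turn": 0},
  {"xyz": [0,0,0],"turn": 0},
])

```text
clock: 5.23
tcp_pos: [0.4266, 0.3288, 0.1954]
orientation: [1.606, 2.7, 0.002]
contact_force: [-0.8, -1.0, 4.4]
grip_width: 0.0491
```

Emit:
apply_moves([
  {"xyz": [0,0,0],"turn": 0},
  {"xyz": [0,0,0],"turn": 0},
  {"xyz": [0,0,0],"turn": 0},
  {"xyz": [0,0,0],"turn": 0},
  {"xyz": [0,0,0.01],"turn": 0},
  {"xyz": [0,0,0.03],"turn": 0},
  {"xyz": [0,0,0.04],"turn": 0},
  {"xyz": [0,0,0.03],"turn": 0},
], claw=-1)

```text
clock: 5.9
tcp_pos: [0.4265, 0.3284, 0.3073]
orientation: [1.606, 2.7, 0.001]
contact_force: [1.5, 0.7, 0.1]
grip_width: 0.0855
```

Emit:
apply_moves([
  {"xyz": [0.0135,-0.0264,0],"turn": -0.065},
  {"xyz": [0.0135,-0.0264,0],"turn": -0.065},
  {"xyz": [0.0135,-0.0264,0],"turn": -0.065},
  {"xyz": [0.0135,-0.0264,0],"turn": -0.065},
  {"xyz": [0.0135,-0.0264,0],"turn": -0.065},
  {"xyz": [0.0135,-0.0264,0],"turn": -0.065},
  {"xyz": [0.0135,-0.0264,0],"turn": -0.065},
  {"xyz": [0.0135,-0.0264,0],"turn": -0.065},
  {"xyz": [0.0135,-0.0264,0],"turn": -0.065},
  {"xyz": [0.0135,-0.0264,0],"turn": -0.065},
  {"xyz": [0,0,0],"turn": 0},
  {"xyz": [0,0,0],"turn": 0},
])

```text
clock: 6.9
tcp_pos: [0.5617, 0.0626, 0.3054]
orientation: [2.387, 2.041, 0.0]
contact_force: [-0.5, 0.4, -0.9]
grip_width: 0.0855
```

```bash
python3 look.py wrist w4; python3 look.py top t4; python3 - <<'E'
from meas import *
m,im=load("t4")
for n,x,y in [("round",.428,.3272),("square",.550,.3343),("oblong",.4274,.1902)]:
    p,f=rest(m,im,x,y); print(n,p['rc'],f['rc'])
print("jar",jarcap(m,im,z=.061,c=(.428,.327)))
b=im
cv2.imwrite("pics/c4.png",np.hstack([cv2.resize(b[240:320,180:260],(400,400),interpolation=2),cv2.resize(b[120:320,130:330],(400,400),interpolation=2)]))
E
```

```text
6.9 [0.56172337 0.06259018 0.30537547] [2.38682756e+00 2.04135592e+00 3.03929898e-04] [-0.52840871  0.36364142 -0.91622017] 0.08552030596256088
6.95 [0.56126034 0.06427902 0.30510167] [-2.38422470e+00 -2.04533379e+00 -3.14729813e-04] [ 1.00558427  0.75102851 -0.30883984] 0.08510803146734719
round [0.4288 0.3272] [0.4272 0.3307]
square [0.55   0.3341] [0.5502 0.3344]
oblong [0.4274 0.1902] [0.4275 0.1904]
jar {'c': array([0.4267, 0.3282]), 'rc': array([0.4265, 0.3283]), 'dim': array([48.5, 48. ]), 'yaw': np.float64(-1.571), 'yawm': np.float64(-1.52), 'area': 1848}
```

View pics/c4.png

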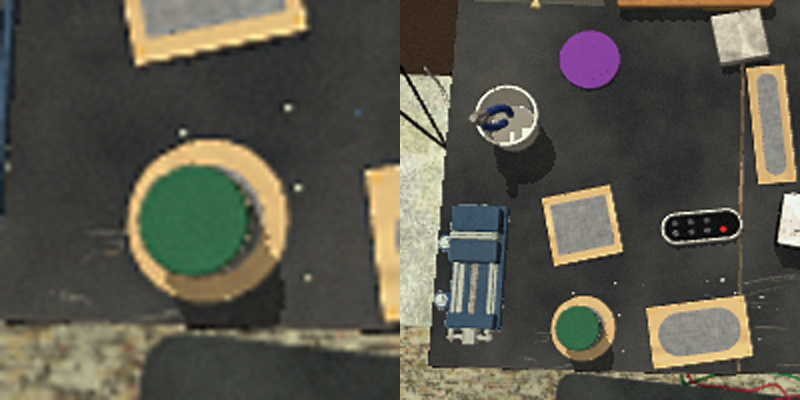

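View pics/w4.png

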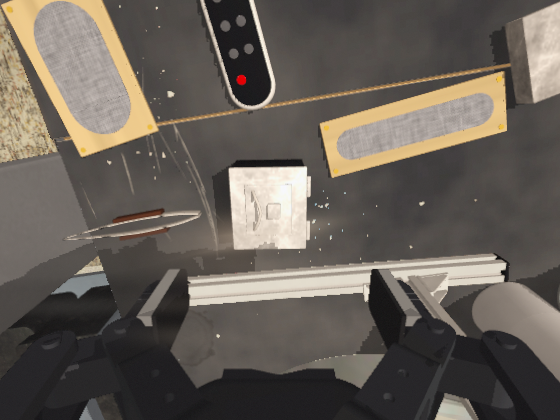

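```bash
python3 - <<'E'
from meas import *
m,im=load("w4")
for n,x,y in [("oblong",.4274,.1902),("narrow",.6836,.107)]:
    try:
        p,f=rest(m,im,x,y); print(n,p['rc'],f['rc'],f['c'],f['yawm'],f['dim'])
    except Exception as e: print(n,e)
def lid(m,im,tag,z=.043,c=(.56,.065),h=.07,S=3000):
    a=(c[0]-h,c[0]+h,c[1]-h,c[1]+h); g=rect(m,im,z,*a,s=S); hsv,b,gr,rd=masks(g)
    k=(gr>115).astype(np.uint8); k=cv2.morphologyEx(k,cv2.MORPH_CLOSE,np.ones((41,41))); k=cv2.morphologyEx(k,cv2.MORPH_OPEN,np.ones((61,61)))
    cs,_=cv2.findContours(k,cv2.RETR_EXTERNAL,cv2.CHAIN_APPROX_NONE)
    c_=min([q for q in cs if cv2.contourArea(q)>S*S*.001],key=lambda q:np.hypot(*(np.mean(q[:,0],0)-h*S)))
    f=np.zeros_like(k); cv2.drawContours(f,[c_],-1,1,-1); d=g.copy(); cv2.drawContours(d,[c_],-1,(0,0,255),1); cv2.imwrite(f"pics/{tag}.png",d)
    return cen(f,a[1],a[3],S)
print(lid(m,im,"lidw")); m,im=load("t4"); im=cv2.imread("pics/top0.png"); print(lid(m,im,"lidt"))
cv2.imwrite("pics/lid.png",np.hstack([cv2.resize(cv2.imread(f"pics/lid{i}.png"),(400,400)) for i in "wt"]))
E
```

```text
oblong max() iterable argument is empty
narrow [0.6826 0.109 ] [0.6828 0.1087] [0.6829 0.1088] 0.112 [129.5  25.9]
{'c': array([0.5611, 0.0659]), 'rc': array([0.5612, 0.0677]), 'dim': array([79. , 70.7]), 'yaw': np.float64(0.0), 'yawm': np.float64(-0.429), 'area': 4820}
{'c': array([0.5569, 0.0666]), 'rc': array([0.5576, 0.0663]), 'dim': array([68.3, 64.3]), 'yaw': np.float64(1.446), 'yawm': np.float64(1.315), 'area': 4089}
```

View pics/lid.png

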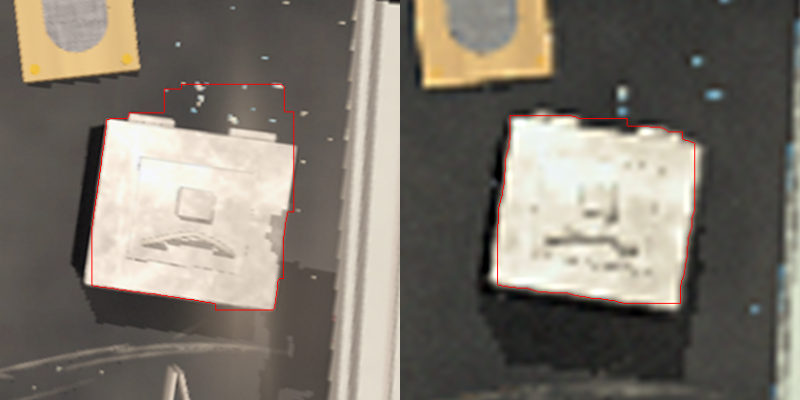

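Emit:
apply_moves([
  {"xyz": [-0.0062,0.003,-0.02],"turn": 0.03},
  {"xyz": [0,0,-0.025],"turn": 0},
  {"xyz": [0,0,-0.025],"turn": 0},
  {"xyz": [0,0,0],"turn": 0},
  {"xyz": [0,0,-0.02],"turn": 0},
  {"xyz": [0,0,-0.018],"turn": 0},
  {"xyz": [0,0,-0.015],"turn": 0},
  {"xyz": [0,0,0],"turn": 0},
  {"xyz": [0,0,0],"turn": 0},
])

```text
clock: 7.75
tcp_pos: [0.5551, 0.0684, 0.1823]
orientation: [-2.351, -2.083, 0.0]
contact_force: [0.6, 1.1, -0.2]
grip_width: 0.0854
```

Emit:
apply_moves([
  {"xyz": [0,0,0],"turn": 0},
  {"xyz": [0,0,0],"turn": 0},
  {"xyz": [0,0,0],"turn": 0},
  {"xyz": [0,0,0],"turn": 0},
  {"xyz": [0,0,0],"turn": 0},
  {"xyz": [0,0,0],"turn": 0},
], claw=1, squeeze=30)

```text
clock: 8.25
tcp_pos: [0.5557, 0.0679, 0.1833]
orientation: [2.352, 2.082, 0.003]
contact_force: [-1.1, 0.9, 6.4]
grip_width: 0.0578
```

```bash
python3 look.py wrist w5
```

```text
8.25 [0.55565723 0.06787407 0.18331148] [2.35226139 2.08177392 0.00341213] [-1.14742293  0.9209789   6.41574653] 0.057821815783176134
```

View pics/w5.png

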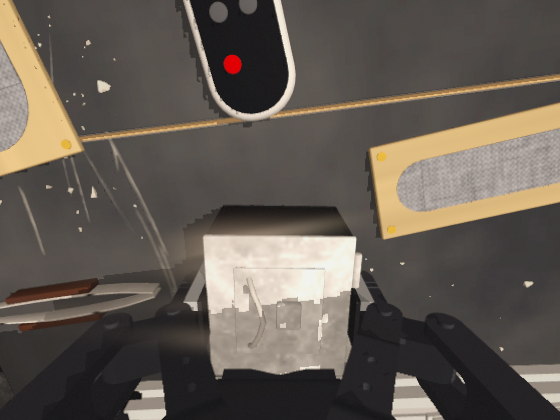

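Emit:
apply_moves([
  {"xyz": [0,0,0.012],"turn": 0},
  {"xyz": [0,0,0.02],"turn": 0},
  {"xyz": [0,0.004,0.018],"turn": 0},
  {"xyz": [-0.0006,0.03,0],"turn": 0.04},
  {"xyz": [-0.0006,0.036,0],"turn": 0.05},
  {"xyz": [-0.0006,0.036,0],"turn": 0.05},
  {"xyz": [-0.0006,0.036,0],"turn": 0.05},
  {"xyz": [-0.0006,0.036,0],"turn": 0.05},
  {"xyz": [-0.0006,0.036,0],"turn": 0.05},
  {"xyz": [-0.001,0.03,0],"turn": 0.04},
  {"xyz": [-0.001,0.024,0],"turn": 0.026},
  {"xyz": [0,0,0],"turn": 0},
])

```text
clock: 9.3
tcp_pos: [0.5477, 0.3429, 0.2328]
orientation: [-1.934, -2.473, -0.006]
contact_force: [-0.6, 1.2, -1.1]
grip_width: 0.0581
```

Emit:
apply_moves([
  {"xyz": [0,0,0],"turn": 0},
  {"xyz": [0,0,0],"turn": 0},
])

```text
clock: 9.47
tcp_pos: [0.5496, 0.3348, 0.2324]
orientation: [1.947, 2.464, -0.0]
contact_force: [-0.2, -0.3, -1.0]
grip_width: 0.0577
```

```bash
python3 look.py wrist w6;python3 look.py wrist w6b
```

```text
9.4667 [0.54960498 0.33482884 0.23241552] [ 1.94738171e+00  2.46409141e+00 -4.27301932e-04] [-0.15596969 -0.32242182 -1.00927592] 0.05773746096755758
9.5167 [0.54983199 0.3341154  0.23232853] [ 1.94869332e+00  2.46290969e+00 -7.34358970e-04] [ 0.81128306 -1.57511059 -1.16703766] 0.05808173905094217
```

View pics/w6.png

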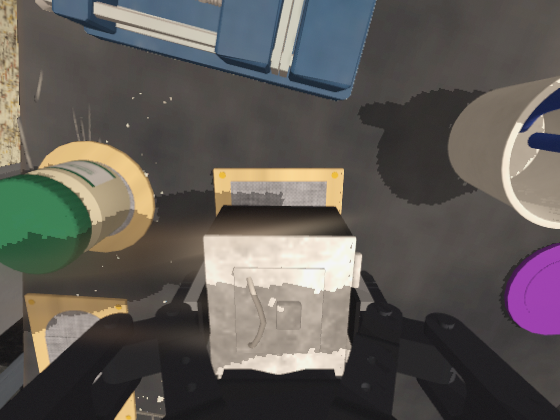

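Emit:
apply_moves([
  {"xyz": [0,0.0013,-0.018],"turn": 0.002},
  {"xyz": [0,0,-0.015],"turn": 0},
  {"xyz": [0,0,-0.007],"turn": 0},
  {"xyz": [0,0,-0.002],"turn": 0},
  {"xyz": [0,0,0],"turn": 0},
  {"xyz": [0,0,0],"turn": 0},
  {"xyz": [0,0,0],"turn": 0},
  {"xyz": [0,0,0],"turn": 0},
])

```text
clock: 10.23
tcp_pos: [0.5498, 0.337, 0.1904]
orientation: [1.944, 2.467, 0.002]
contact_force: [-0.3, -0.4, -2.7]
grip_width: 0.0582
```

```bash
python3 look.py wrist w7
```

```text
10.2333 [0.54982782 0.33702262 0.19040279] [1.94439174e+00 2.46712711e+00 1.78107208e-03] [-0.2501339  -0.4306567  -2.66375362] 0.058154715241444645
```

View pics/w7.png

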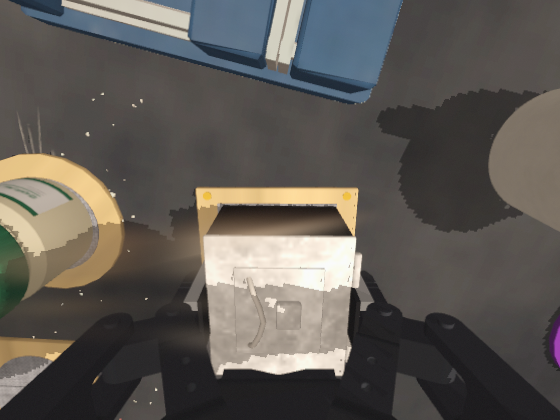

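Emit:
apply_moves([
  {"xyz": [0,0,-0.0015],"turn": 0},
  {"xyz": [0,0,-0.001],"turn": 0},
  {"xyz": [0,0,-0.0005],"turn": 0},
  {"xyz": [0,0,0],"turn": 0},
])

```text
clock: 10.62
tcp_pos: [0.5496, 0.337, 0.1874]
orientation: [-1.944, -2.467, -0.001]
contact_force: [-2.4, -0.5, 4.6]
grip_width: 0.0582
```

Emit:
apply_moves([
  {"xyz": [0,0,0],"turn": 0},
  {"xyz": [0,0,0],"turn": 0},
  {"xyz": [0,0,0],"turn": 0},
  {"xyz": [0,0,0],"turn": 0},
  {"xyz": [0,0,0.01],"turn": 0},
  {"xyz": [0,0,0.03],"turn": 0},
  {"xyz": [0,0,0.03],"turn": 0},
  {"xyz": [0,-0.02,0.03],"turn": -0.02},
  {"xyz": [0,-0.03,0.02],"turn": -0.02},
  {"xyz": [0,-0.03,0],"turn": -0.02},
  {"xyz": [0,-0.03,0],"turn": -0.02},
  {"xyz": [0,-0.03,0],"turn": -0.02},
], claw=-1)

```text
clock: 11.62
tcp_pos: [0.5494, 0.1956, 0.3081]
orientation: [2.066, 2.366, 0.003]
contact_force: [0.3, -0.2, 0.1]
grip_width: 0.0854
```

Emit:
apply_moves([
  {"xyz": [0,0,0],"turn": 0},
  {"xyz": [0,0,0],"turn": 0},
  {"xyz": [0,0,0],"turn": 0},
])

```text
clock: 11.87
tcp_pos: [0.5496, 0.1975, 0.3073]
orientation: [-2.065, -2.367, -0.002]
contact_force: [0.5, 0.3, -0.1]
grip_width: 0.0854
```

```bash
python3 look.py wrist w8; python3 look.py top t8; python3 - <<'E'
from meas import *
for t,z,tag in (("w8",.047,"a"),("t8",.047,"b"),("w8",.010,"c"),("t0",.010,"d")):
    if t=="t0": m,_=load("t8"); im=cv2.imread("pics/top0.png")
    else: m,im=load(t)
    c=(.55,.3343) if z>.02 else (.5525,.190)
    h=.07; g=rect(m,im,z,c[0]-h,c[0]+h,c[1]-h,c[1]+h,s=2857); cv2.imwrite(f"pics/q{tag}.png",g)
cv2.imwrite("pics/q8.png",np.hstack([cv2.imread("pics/qa.png"),cv2.imread("pics/qb.png")]))
cv2.imwrite("pics/q9.png",np.hstack([cv2.imread("pics/qc.png"),cv2.imread("pics/qd.png")]))
m,im=load("w8")
for n,x,y in [("square",.550,.3343),("oblong",.4274,.1902),("narrow",.6836,.107)]:
    try:
        p,f=rest(m,im,x,y); print(n,p['rc'],p['dim'],f['rc'],f['c'],f['yawm'],f['dim'])
    except Exception as e: print(n,e)
E
```

```text
11.8667 [0.54956494 0.19745351 0.30727093] [-2.06490704e+00 -2.36728197e+00 -1.77342982e-03] [ 0.53738169  0.2671629  -0.11669216] 0.08540558476438094
11.9167 [0.54948118 0.19820418 0.3070596 ] [-2.06314046e+00 -2.36868554e+00 -1.55800606e-03] [-0.00335261  1.05407645 -0.06246425] 0.08543032193707195
square max() iterable argument is empty
oblong [0.4271 0.1921] [118.5  73.5] [0.4264 0.1916] [0.4265 0.1915] -1.414 [97.6 51.1]
narrow max() iterable argument is empty
```

View pics/w8.png

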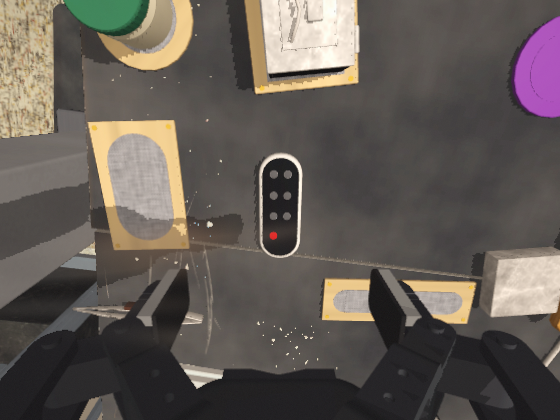

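View pics/q8.png

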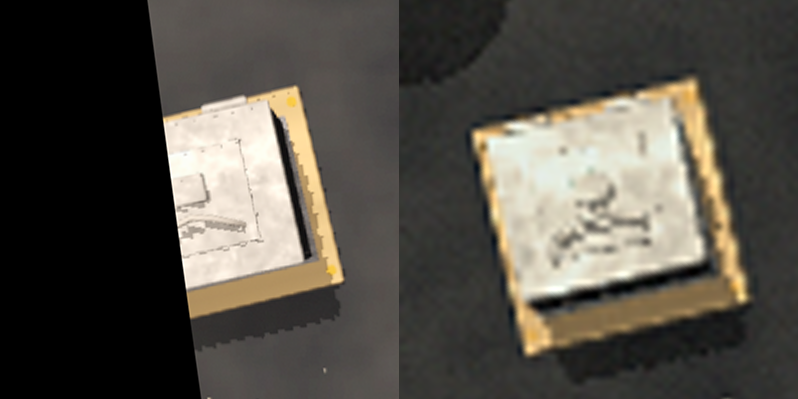

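View pics/q9.png

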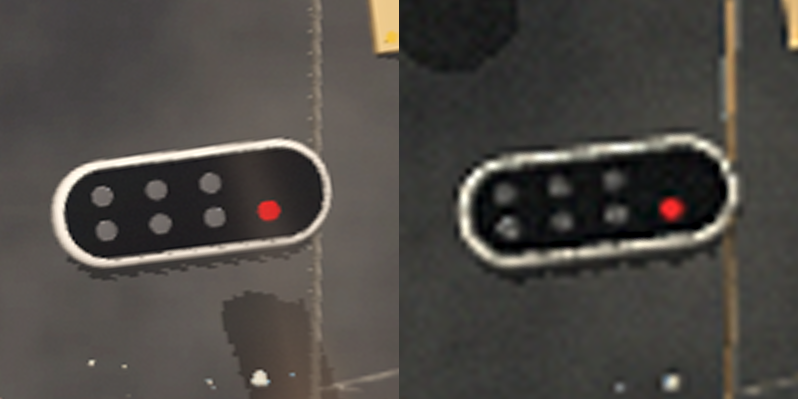

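```bash
cat >> meas.py <<'E'
def remote(m,im,c,z=.010,h=.07,S=2857,th=125,tag=None):
    a=(c[0]-h,c[0]+h,c[1]-h,c[1]+h); g=rect(m,im,z,*a,s=S); hsv,b,gr,rd=masks(g)
    k=((gr>th)&(abs(rd-b)<50)).astype(np.uint8); k=cv2.morphologyEx(k,cv2.MORPH_CLOSE,np.ones((13,13)))
    cs,_=cv2.findContours(k,cv2.RETR_EXTERNAL,cv2.CHAIN_APPROX_NONE)
    cs=[q for q in cs if cv2.contourArea(q)>S*S*.0015]
    q=min(cs,key=lambda q:np.hypot(*(np.mean(q[:,0],0)-h*S)))
    f=np.zeros_like(k); cv2.drawContours(f,[q],-1,1,-1); f=cv2.morphologyEx(f,cv2.MORPH_OPEN,np.ones((41,41)))
    if tag: d=g.copy(); cv2.drawContours(d,[q],-1,(0,0,255),1); cv2.imwrite(f"pics/{tag}.png",d)
    return cen(f,a[1],a[3],S)
E
python3 - <<'E'
from meas import *
m,im=load("w8"); print(remote(m,im,(.5525,.19),tag="ra"))
m,_=load("t8"); im=cv2.imread("pics/top0.png"); print(remote(m,im,(.5525,.19),th=110,tag="rb"))
cv2.imwrite("pics/rr.png",np.hstack([cv2.imread("pics/ra.png"),cv2.imread("pics/rb.png")]))
s=cv2.imread("pics/s2.png")[210:260,270:350]; cv2.imwrite("pics/sr.png",cv2.resize(s,None,fx=8,fy=8,interpolation=2))
E
```

```text
{'c': array([0.5518, 0.1928]), 'rc': array([0.5518, 0.1932]), 'dim': array([97.1, 37.8]), 'yaw': np.float64(-1.447), 'yawm': np.float64(-1.449), 'area': 3392}
{'c': array([0.5524, 0.191 ]), 'rc': array([0.5525, 0.1912]), 'dim': array([96.7, 39.3]), 'yaw': np.float64(-1.45), 'yawm': np.float64(-1.448), 'area': 3453}
```

View pics/rr.png

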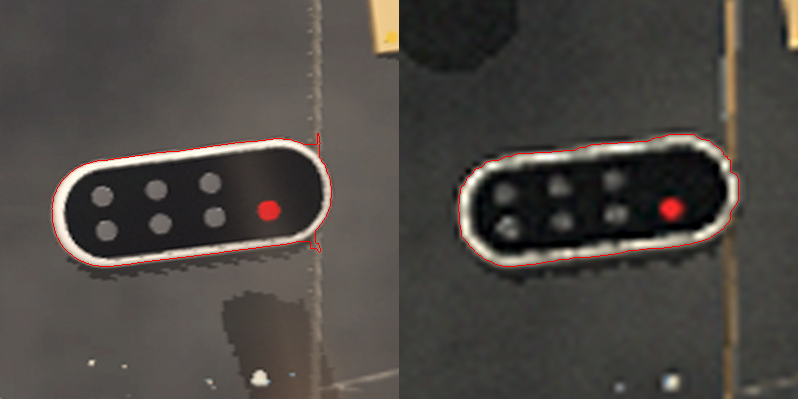

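View pics/sr.png

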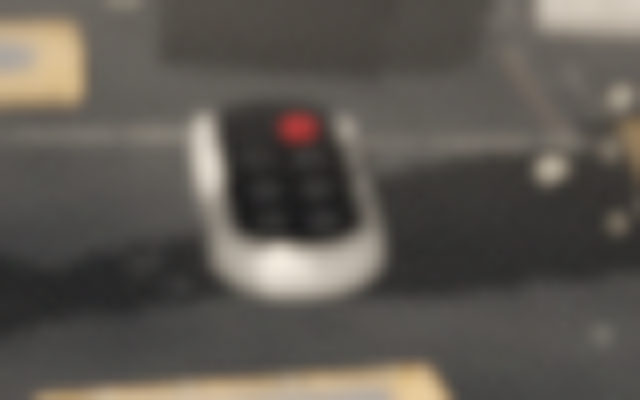

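Emit:
apply_moves([
  {"xyz": [0.003,-0.0067,-0.02],"turn": -0.0146},
  {"xyz": [0,0,-0.025],"turn": 0},
  {"xyz": [0,0,-0.025],"turn": 0},
  {"xyz": [0,0,-0.025],"turn": 0},
  {"xyz": [0,0,-0.02],"turn": 0},
  {"xyz": [0,0,-0.01],"turn": 0},
  {"xyz": [0,0,-0.004],"turn": 0},
  {"xyz": [0,0,0],"turn": 0},
  {"xyz": [0,0,0],"turn": 0},
  {"xyz": [0,0,0],"turn": 0},
])

```text
clock: 12.8
tcp_pos: [0.5532, 0.1906, 0.179]
orientation: [2.082, 2.352, 0.003]
contact_force: [0.1, 0.0, 0.4]
grip_width: 0.0853
```

```bash
python3 look.py wrist w9;
```

```text
12.8 [0.55315518 0.19058436 0.17897957] [2.08184922 2.35161167 0.00333613] [0.06885391 0.02766924 0.41041219] 0.08527629123469548
```

View pics/w9.png

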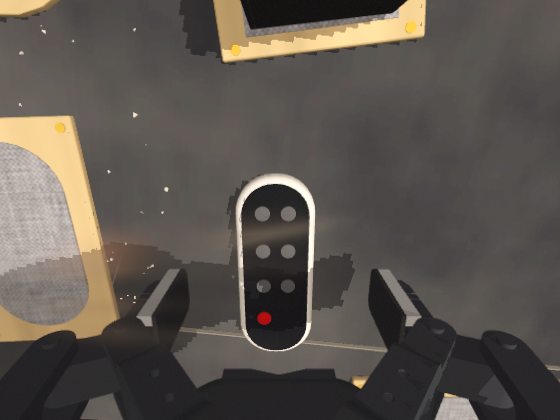

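Emit:
apply_moves([
  {"xyz": [0,0,-0.0015],"turn": 0},
  {"xyz": [0,0,-0.0015],"turn": 0},
  {"xyz": [0,0,0],"turn": 0},
  {"xyz": [0,0,0],"turn": 0},
])

```text
clock: 13.18
tcp_pos: [0.5525, 0.1902, 0.1748]
orientation: [-2.083, -2.352, -0.0]
contact_force: [-0.9, 0.5, 0.2]
grip_width: 0.0859
```

Emit:
apply_moves([
  {"xyz": [0,0,0],"turn": 0},
  {"xyz": [0,0,0],"turn": 0},
  {"xyz": [0,0,0],"turn": 0},
  {"xyz": [0,0,0],"turn": 0},
  {"xyz": [0,0,0],"turn": 0},
  {"xyz": [0,0,0],"turn": 0},
  {"xyz": [0,0,0],"turn": 0},
], claw=1, squeeze=25)

```text
clock: 13.77
tcp_pos: [0.5526, 0.1902, 0.1749]
orientation: [2.083, 2.352, 0.001]
contact_force: [-1.0, 0.4, 2.1]
grip_width: 0.0368
```

```bash
python3 look.py wrist w10;
```

```text
13.7667 [0.5525994  0.19024177 0.17492182] [2.08262394e+00 2.35197260e+00 5.98767627e-04] [-1.03126886  0.44810365  2.08563932] 0.036839999678081825
```

View pics/w10.png

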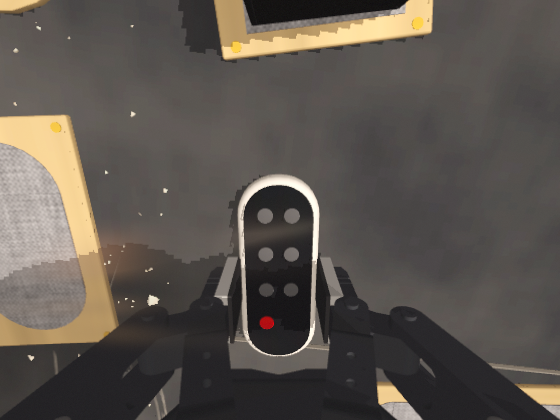

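Emit:
apply_moves([
  {"xyz": [0,0,0.01],"turn": 0},
  {"xyz": [0,0,0.015],"turn": 0},
  {"xyz": [-0.0102,-0.0008,0.01],"turn": 0.005},
  {"xyz": [-0.025,0,0],"turn": 0.01},
  {"xyz": [-0.03,0,0],"turn": 0.01},
  {"xyz": [-0.03,0,0],"turn": 0.01},
  {"xyz": [-0.02,0,0],"turn": 0},
  {"xyz": [-0.01,0,0],"turn": 0},
  {"xyz": [0,0,0],"turn": 0},
  {"xyz": [0,0,0],"turn": 0},
  {"xyz": [0,0,0],"turn": 0},
])

```text
clock: 14.73
tcp_pos: [0.4289, 0.1897, 0.2102]
orientation: [2.041, 2.387, 0.003]
contact_force: [0.4, -0.4, 0.0]
grip_width: 0.0366
```

```bash
python3 look.py wrist w11; python3 look.py wrist w11b
```

```text
14.7333 [0.42894238 0.18969793 0.21016987] [2.04083811 2.38666993 0.00321726] [ 0.40072084 -0.36288415  0.00665669] 0.03662487999059131
14.7833 [0.42897026 0.18959005 0.2100728 ] [2.04124355 2.38637232 0.00291048] [ 0.85639394 -0.31812153 -0.28959222] 0.03616601274792036
```

View pics/w11.png

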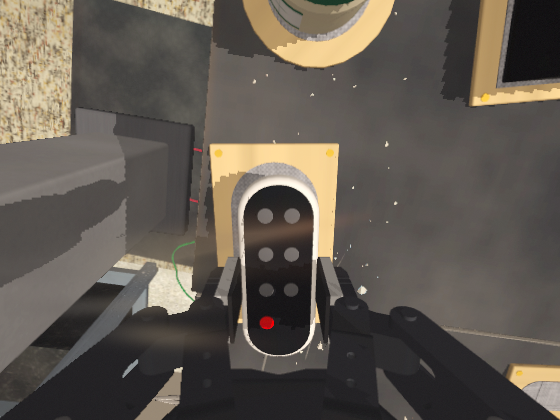

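Emit:
apply_moves([
  {"xyz": [-0.0015,0,-0.012],"turn": 0.001},
  {"xyz": [0,0,-0.01],"turn": 0},
  {"xyz": [0,0,-0.005],"turn": 0},
  {"xyz": [0,0,-0.001],"turn": 0},
  {"xyz": [0,0,0],"turn": 0},
  {"xyz": [0,0,0],"turn": 0},
  {"xyz": [0,0,0],"turn": 0},
])

```text
clock: 15.42
tcp_pos: [0.4261, 0.1894, 0.182]
orientation: [2.04, 2.389, 0.001]
contact_force: [-0.6, 0.1, -1.2]
grip_width: 0.036
```

```bash
python3 look.py wrist w12
```

```text
15.4167 [0.42607665 0.1894397  0.18199051] [2.04000264e+00 2.38882070e+00 9.23028870e-04] [-0.64138179  0.05234722 -1.22820239] 0.03601881741048962
```

View pics/w12.png

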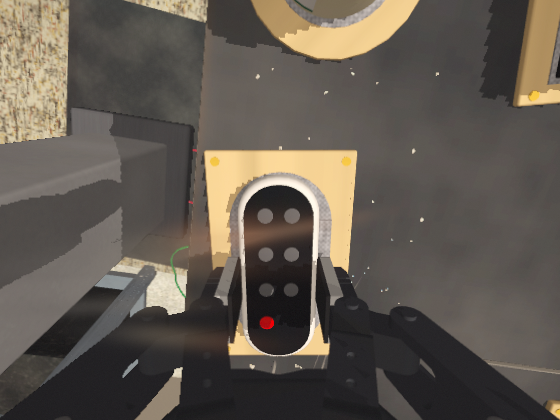

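Emit:
apply_moves([
  {"xyz": [0.0012,0,-0.001],"turn": 0},
  {"xyz": [0,0,-0.001],"turn": 0},
  {"xyz": [0,0,-0.001],"turn": 0},
  {"xyz": [0,0,0],"turn": 0},
  {"xyz": [0,0,0],"turn": 0},
])

```text
clock: 15.88
tcp_pos: [0.4271, 0.1895, 0.1789]
orientation: [2.04, 2.389, 0.001]
contact_force: [-0.8, 0.5, 1.8]
grip_width: 0.0365
```

Emit:
apply_moves([
  {"xyz": [0,0,0],"turn": 0},
  {"xyz": [0,0,0],"turn": 0},
  {"xyz": [0,0,0],"turn": 0},
  {"xyz": [0,0,0],"turn": 0},
  {"xyz": [0,0,0.01],"turn": 0},
  {"xyz": [0,0,0.03],"turn": 0},
  {"xyz": [0,0,0.04],"turn": 0},
  {"xyz": [0.01,0,0.03],"turn": 0.1},
  {"xyz": [0.02,-0.015,0.01],"turn": 0.11},
  {"xyz": [0.02,-0.015,0],"turn": 0.11},
  {"xyz": [0.02,-0.015,0],"turn": 0.11},
  {"xyz": [0.02,-0.015,0],"turn": 0.11},
], claw=-1)

```text
clock: 16.88
tcp_pos: [0.5177, 0.1287, 0.3]
orientation: [1.32, 2.85, 0.002]
contact_force: [-0.1, -0.1, -0.1]
grip_width: 0.0855
```

Emit:
apply_moves([
  {"xyz": [0,-0.01,0],"turn": 0.11},
  {"xyz": [0,-0.01,0],"turn": 0.11},
  {"xyz": [0,-0.01,0],"turn": 0.11},
  {"xyz": [0,-0.01,0],"turn": 0.11},
  {"xyz": [0,-0.01,0],"turn": 0.11},
  {"xyz": [0,-0.01,0],"turn": 0.11},
  {"xyz": [0,-0.01,0],"turn": 0.11},
  {"xyz": [0,0,0],"turn": 0.11},
  {"xyz": [0,0,0],"turn": 0.03},
  {"xyz": [0,0,0],"turn": 0},
  {"xyz": [0,0,0],"turn": 0},
])

```text
clock: 17.8
tcp_pos: [0.5169, 0.0592, 0.2992]
orientation: [-0.055, 3.141, -0.0]
contact_force: [0.1, 1.4, 0.0]
grip_width: 0.0858
```

```bash
python3 look.py wrist w13; python3 look.py top t13
```

```text
17.8 [0.51689633 0.05920489 0.29919595] [-5.47092978e-02  3.14084642e+00 -2.14522275e-04] [0.09598047 1.36332801 0.00738653] 0.08576651171874045
17.85 [0.51692331 0.05938997 0.29908682] [-5.51999950e-02  3.14086942e+00 -1.72751492e-04] [-0.08189808 -0.26904679 -0.26651753] 0.08534446595350997
```

View pics/w13.png

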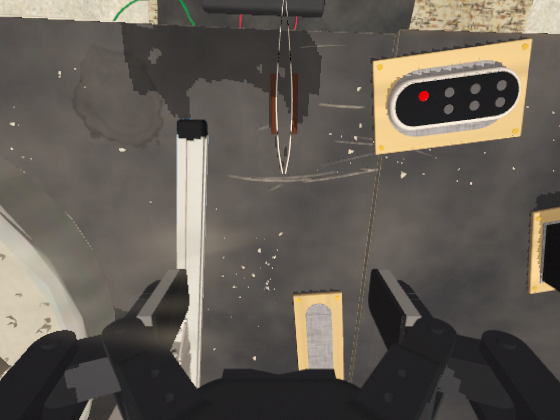

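View pics/t13.png

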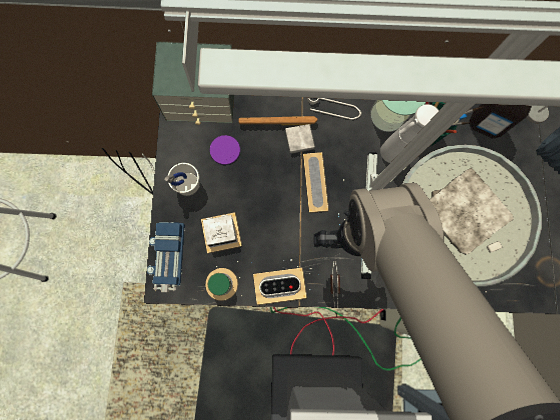

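```bash
python3 - <<'E'
from meas import *
m=camera_model("top"); o=readout.get_obs(); print(o["joints"].round(3),o["tcp_pos"])
print(proj(m,[[0,0,.3],[0,0,.5],[.517,.059,.299],[.517,.059,.4],[.517,.059,.5],[.26,.03,.6],[.662,-.045,.3],[.662,-.045,.5],[.662,-.045,.7]]).round(0))
m,im=load("t13")
p,f=rest(m,im,.4274,.1902); print(p['rc'],p['yaw'])
print("remote",remote(m,im,(.4274,.1902),z=.014,th=110,tag="rc"))
print("jar",jarcap(m,im,z=.061,c=(.428,.327))['rc'])
h=.07
g=rect(m,im,.014,.4274-h,.4274+h,.1902-h,.1902+h,s=2857); 
m,im=load("w13");g2=rect(m,im,.014,.4274-h,.4274+h,.1902-h,.1902+h,s=2857); cv2.imwrite("pics/q13.png",np.hstack([cv2.imread("pics/rc.png"),g2]))
print(rest(m,im,.4274,.1902)); print("remote",remote(m,im,(.4274,.1902),z=.014,th=150))
E
```

```text
[-0.364  0.36   0.157  2.029 -0.08   0.758  1.448] [0.51693561 0.05948179 0.29899902]
[[406. 572.]
 [467. 687.]
 [362. 233.]
 [377. 224.]
 [397. 212.]
 [466. 454.]
 [418. 155.]
 [469. 111.]
 [568.  24.]]
[0.4274 0.1901] -1.414
remote {'c': array([0.4272, 0.1904]), 'rc': array([0.4273, 0.1901]), 'dim': array([96.1, 50.6]), 'yaw': np.float64(-1.415), 'yawm': np.float64(-1.414), 'area': 4265}
jar [0.4265 0.328 ]
({'c': array([0.4269, 0.1913]), 'rc': array([0.4269, 0.1913]), 'dim': array([118.6,  72.7]), 'yaw': np.float64(-1.412), 'yawm': np.float64(-1.412), 'area': 8551}, {'c': array([0.4264, 0.1935]), 'rc': array([0.4263, 0.1944]), 'dim': array([102.8,  50.8]), 'yaw': np.float64(-1.412), 'yawm': np.float64(-1.416), 'area': 4545})
remote {'c': array([0.427, 0.189]), 'rc': array([0.4266, 0.1898]), 'dim': array([97., 49.]), 'yaw': np.float64(-1.415), 'yawm': np.float64(-1.411), 'area': 4095}
```

View pics/q13.png

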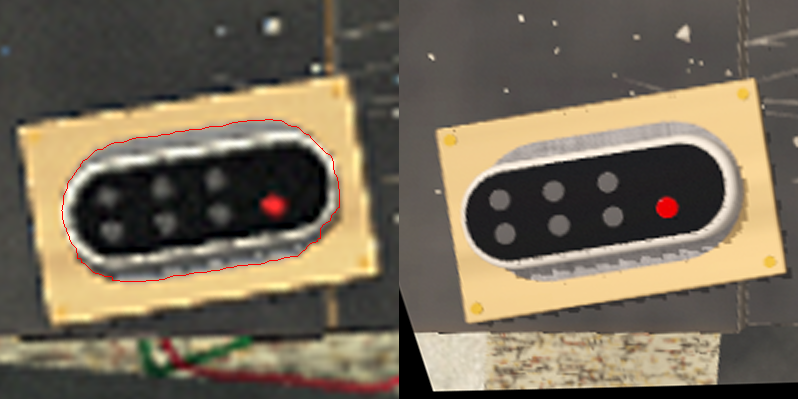

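```bash
python3 - <<'E'
from meas import *
m,im=load("w13")
g=rect(m,im,.006,.38,.50,.02,.10,s=4800); cv2.imwrite("pics/tw.png",g)
m,_=load("t13"); im=cv2.imread("pics/top0.png")
g2=rect(m,im,.006,.345,.50,.02,.10,s=3800)
cv2.imwrite("pics/tw2.png",np.hstack([g[:589],g2[:589]]))
print(g.shape,g2.shape)
E
```

```text
Traceback (most recent call last):
ValueError: all the input array dimensions except for the concatenation axis must match exactly, but along dimension 0, the array at index 0 has size 576 and the array at index 1 has size 589
```

View pics/tw.png

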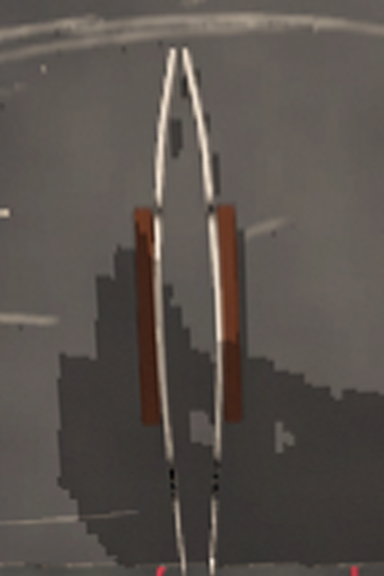

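Emit:
apply_moves([
  {"xyz": [-0.0219,0.0013,-0.01],"turn": 0},
  {"xyz": [-0.025,0,-0.015],"turn": 0},
  {"xyz": [-0.025,0,-0.02],"turn": 0},
  {"xyz": [-0.015,0,-0.02],"turn": 0},
  {"xyz": [0,0,-0.02],"turn": 0},
  {"xyz": [0,0,-0.01],"turn": 0},
  {"xyz": [0,0,0],"turn": 0},
  {"xyz": [0,0,0],"turn": 0},
  {"xyz": [0,0,0],"turn": 0},
], claw=-0.2)

```text
clock: 18.65
tcp_pos: [0.4306, 0.0609, 0.2043]
orientation: [-0.057, 3.14, 0.0]
contact_force: [0.0, 0.8, -0.1]
grip_width: 0.0509
```

```bash
python3 look.py wrist w14; python3 look.py side s14; python3 - <<'E'
import cv2
s=cv2.imread("pics/s14.png")[130:290,250:450]; cv2.imwrite("pics/s14c.png",cv2.resize(s,None,fx=3.5,fy=3.5,interpolation=2))
E
```

```text
18.65 [0.43064245 0.06086862 0.20434425] [-5.69924110e-02  3.14000079e+00  2.52467228e-04] [ 0.04008038  0.76986124 -0.07695026] 0.050897681077739634
18.7 [0.4306856  0.06086895 0.20448069] [-5.70107073e-02  3.13959092e+00  5.04808531e-04] [-0.42283872  0.28551181  0.22817639] 0.05098154632115388
```

View pics/w14.png

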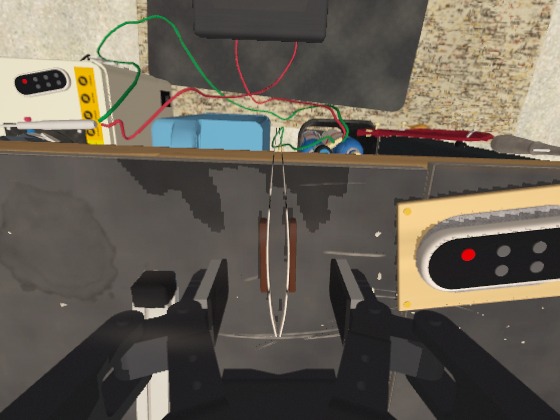

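View pics/s14c.png

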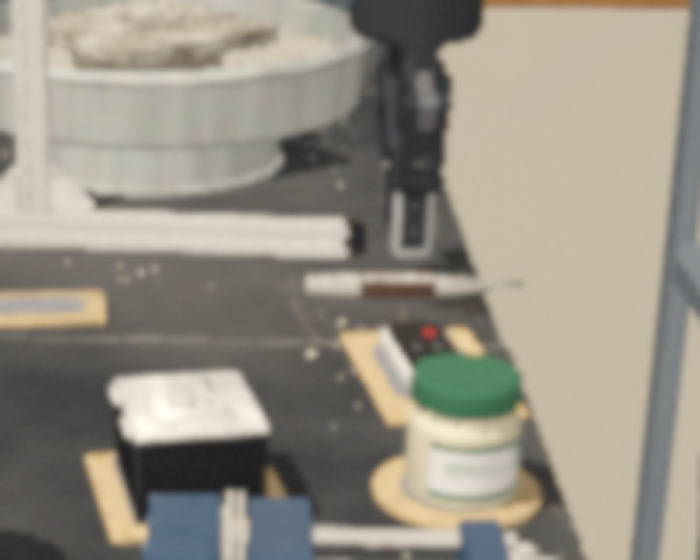

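Emit:
apply_moves([
  {"xyz": [-0.0005,-0.0003,-0.012],"turn": 0},
  {"xyz": [0,0,-0.01],"turn": 0},
  {"xyz": [0,0,-0.005],"turn": 0},
  {"xyz": [0,0,0],"turn": 0},
  {"xyz": [0,0,0],"turn": 0},
  {"xyz": [0,0,0],"turn": 0},
])

```text
clock: 19.25
tcp_pos: [0.4298, 0.0604, 0.1769]
orientation: [-0.057, 3.141, 0.0]
contact_force: [-0.9, -1.6, 0.9]
grip_width: 0.0516
```

Emit:
apply_moves([
  {"xyz": [0,0,-0.001],"turn": 0},
  {"xyz": [0,0,0],"turn": 0},
  {"xyz": [0,0,0],"turn": 0},
  {"xyz": [0,0,0],"turn": 0},
  {"xyz": [0,0,0],"turn": 0},
  {"xyz": [0,0,0],"turn": 0},
], claw=1, squeeze=20)

```text
clock: 19.75
tcp_pos: [0.4297, 0.0605, 0.176]
orientation: [-0.057, 3.141, 0.0]
contact_force: [-1.8, 0.4, 5.9]
grip_width: 0.0202
```

```bash
python3 look.py wrist w15
```

```text
19.75 [0.4297024  0.0604614  0.17597882] [-5.74018788e-02  3.14073180e+00  2.86121068e-04] [-1.7573123   0.41334126  5.91792328] 0.020202149972441158
```

View pics/w15.png

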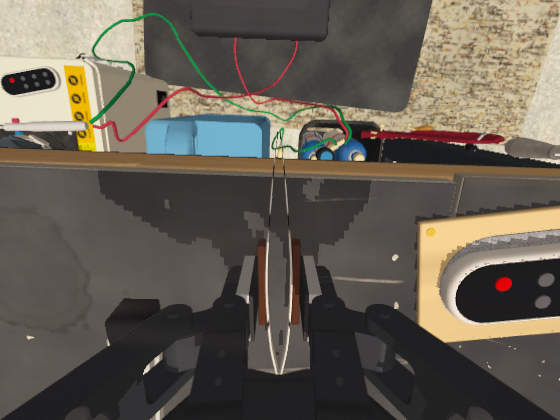

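Emit:
apply_moves([
  {"xyz": [0,0,0.01],"turn": 0},
  {"xyz": [0,0,0.02],"turn": 0},
  {"xyz": [0.01,0.003,0.02],"turn": 0.0055},
  {"xyz": [0.03,0.0055,0.01],"turn": 0.01},
  {"xyz": [0.03,0.0055,0],"turn": 0.01},
  {"xyz": [0.03,0.0055,0],"turn": 0.01},
  {"xyz": [0.03,0.0055,0],"turn": 0.01},
  {"xyz": [0.03,0.0055,0],"turn": 0.01},
  {"xyz": [0.03,0.0055,0],"turn": 0.01},
  {"xyz": [0.03,0.0055,0],"turn": 0.01},
  {"xyz": [0.025,0.005,0],"turn": 0},
  {"xyz": [0.0124,0.0018,0],"turn": 0},
])

```text
clock: 20.8
tcp_pos: [0.6895, 0.1095, 0.2364]
orientation: [-0.177, 3.134, 0.0]
contact_force: [0.5, 1.4, -0.5]
grip_width: 0.0201
```

Emit:
apply_moves([
  {"xyz": [0,0,-0.015],"turn": 0},
  {"xyz": [0,0,-0.015],"turn": 0},
  {"xyz": [0,0,0],"turn": 0},
  {"xyz": [0,0,0],"turn": 0},
  {"xyz": [0,0,0],"turn": 0},
])

```text
clock: 21.22
tcp_pos: [0.686, 0.1085, 0.2052]
orientation: [0.176, -3.135, 0.001]
contact_force: [0.4, 1.1, 0.1]
grip_width: 0.0203
```

```bash
python3 look.py wrist w16; python3 look.py side s16
```

```text
21.2167 [0.68596817 0.1084619  0.20524255] [ 1.75693958e-01 -3.13481271e+00  5.06334338e-04] [0.44703496 1.14012452 0.14937228] 0.020328226438718632
21.2667 [0.68642472 0.1085544  0.20589485] [ 1.75835976e-01 -3.13618980e+00  1.30167224e-04] [ 0.56793478  0.28297393 -0.664329  ] 0.01990439642134032
```

View pics/w16.png

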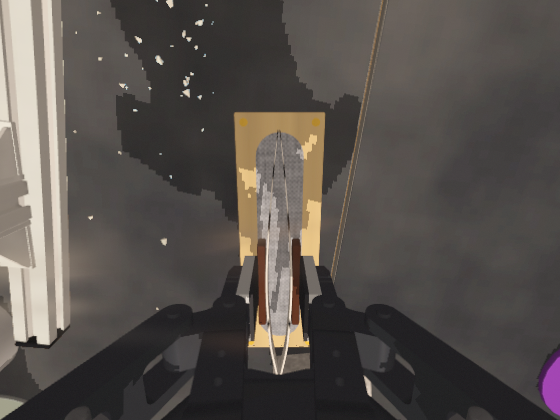

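View pics/s16.png

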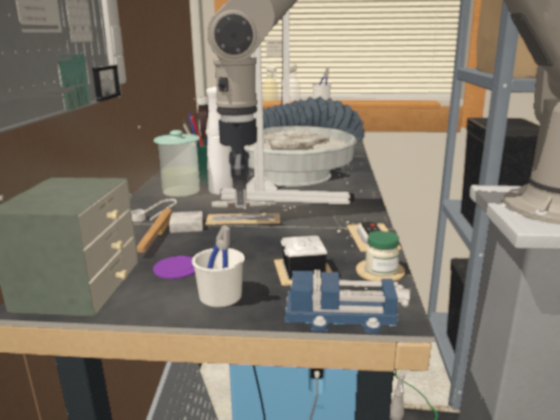

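Emit:
apply_moves([
  {"xyz": [0.0008,0.0002,-0.01],"turn": 0},
  {"xyz": [0,0,-0.008],"turn": 0},
  {"xyz": [0,0,-0.004],"turn": 0},
  {"xyz": [0,0,0],"turn": 0},
  {"xyz": [0,0,0],"turn": 0},
  {"xyz": [0,0,0],"turn": 0},
])

```text
clock: 21.82
tcp_pos: [0.6879, 0.1089, 0.1837]
orientation: [-0.176, 3.137, 0.0]
contact_force: [0.1, -0.6, -0.5]
grip_width: 0.0203
```

```bash
python3 look.py wrist w17; python3 - <<'E'
import cv2
s=cv2.imread("pics/w17.png")[90:390,180:380]; cv2.imwrite("pics/w17c.png",cv2.resize(s,None,fx=2,fy=2,interpolation=2))
from meas import *
m,im=load("w17")
g=rect(m,im,.007,.60,.77,.07,.145,s=3500); cv2.imwrite("pics/w17d.png",g)
E
```

```text
21.8167 [0.68792004 0.10892187 0.18373803] [-1.75859412e-01  3.13654667e+00  3.07541836e-05] [ 0.10871995 -0.64853263 -0.48273683] 0.02032607671688292
```

View pics/w17c.png

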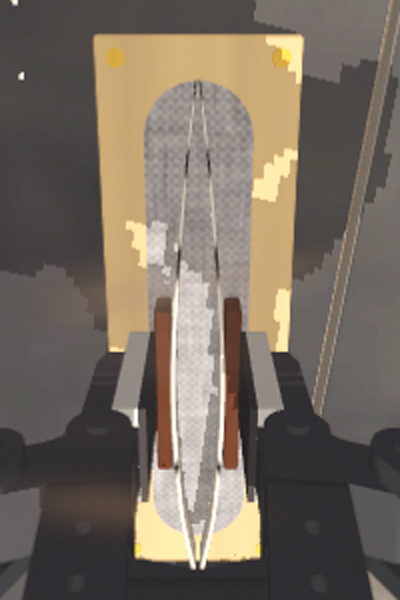

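View pics/w17d.png

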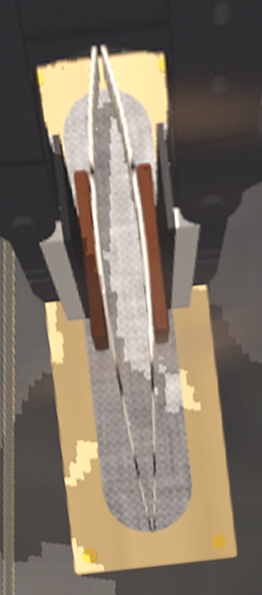

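Emit:
apply_moves([
  {"xyz": [0,0,-0.0015],"turn": 0},
  {"xyz": [0,0,-0.0015],"turn": 0},
  {"xyz": [0,0,0],"turn": 0},
  {"xyz": [0,0,0],"turn": 0},
])

```text
clock: 22.2
tcp_pos: [0.6878, 0.109, 0.1807]
orientation: [0.176, -3.137, -0.0]
contact_force: [0.4, -0.0, -0.1]
grip_width: 0.02
```

Emit:
apply_moves([
  {"xyz": [0,0,-0.0007],"turn": 0},
  {"xyz": [0,0,0],"turn": 0},
  {"xyz": [0,0,0],"turn": 0},
])

```text
clock: 22.45
tcp_pos: [0.6879, 0.1089, 0.1801]
orientation: [-0.176, 3.136, 0.0]
contact_force: [-0.0, -0.5, 1.2]
grip_width: 0.0204
```

Emit:
apply_moves([
  {"xyz": [0,0,-0.0006],"turn": 0},
  {"xyz": [0,0,0],"turn": 0},
  {"xyz": [0,0,0],"turn": 0},
])

```text
clock: 22.7
tcp_pos: [0.6879, 0.1089, 0.1801]
orientation: [-0.176, 3.136, 0.0]
contact_force: [-1.4, -0.9, 5.1]
grip_width: 0.0201
```

Emit:
apply_moves([
  {"xyz": [0,0,0],"turn": 0},
  {"xyz": [0,0,0],"turn": 0},
  {"xyz": [0,0,0],"turn": 0},
  {"xyz": [0,0,0],"turn": 0},
  {"xyz": [0,0,0.01],"turn": 0},
  {"xyz": [0,0,0.03],"turn": 0},
  {"xyz": [0,0,0.04],"turn": 0},
  {"xyz": [-0.01,0.005,0.04],"turn": -0.05},
  {"xyz": [-0.02,0.02,0.01],"turn": -0.1},
  {"xyz": [-0.025,0.025,0],"turn": -0.1},
  {"xyz": [-0.025,0.025,0],"turn": -0.1},
  {"xyz": [-0.025,0.025,0],"turn": -0.1},
], claw=-0.2)

```text
clock: 23.7
tcp_pos: [0.5818, 0.2096, 0.3107]
orientation: [0.537, 3.094, 0.002]
contact_force: [0.2, 0.5, -1.5]
grip_width: 0.0514
```

Emit:
apply_moves([
  {"xyz": [-0.02,0.02,0],"turn": -0.1},
  {"xyz": [-0.02,0.02,0],"turn": -0.1},
  {"xyz": [-0.02,0.02,0],"turn": -0.1},
  {"xyz": [-0.02,0.02,0],"turn": -0.1},
  {"xyz": [-0.02,0.02,0],"turn": -0.1},
  {"xyz": [-0.02,0.015,0],"turn": -0.1},
  {"xyz": [-0.02,0.01,0],"turn": -0.1},
  {"xyz": [0,0,0],"turn": 0},
  {"xyz": [0,0,0],"turn": 0},
  {"xyz": [0,0,0],"turn": 0},
], claw=-1)

```text
clock: 24.53
tcp_pos: [0.4433, 0.3336, 0.3101]
orientation: [1.556, 2.728, 0.001]
contact_force: [-0.1, -0.5, 1.0]
grip_width: 0.0855
```

```bash
python3 look.py wrist w18; python3 look.py top t18; python3 - <<'E'
import cv2,numpy as np
a=cv2.imread("pics/w18.png");b=cv2.imread("pics/t18.png")
cv2.imwrite("pics/c18.png",np.hstack([cv2.resize(a,(400,300)),cv2.resize(b[120:330,130:410],(400,300),interpolation=2)]))
from meas import *
m,im=load("t18")
h=.08; g=rect(m,im,.006,.6836-h,.6836+h,.107-.06,.107+.06,s=3500); cv2.imwrite("pics/tn18.png",g)
E
```

```text
24.5333 [0.44332276 0.33362948 0.31005078] [1.55636472e+00 2.72823659e+00 1.49832753e-03] [-0.08438751 -0.5136292   1.02366948] 0.08553953433717078
24.5833 [0.44372879 0.33320533 0.30996506] [1.55816286e+00 2.72711028e+00 1.38454187e-03] [ 0.12325332 -0.91512128 -0.03705983] 0.08534019361301418
```

View pics/c18.png

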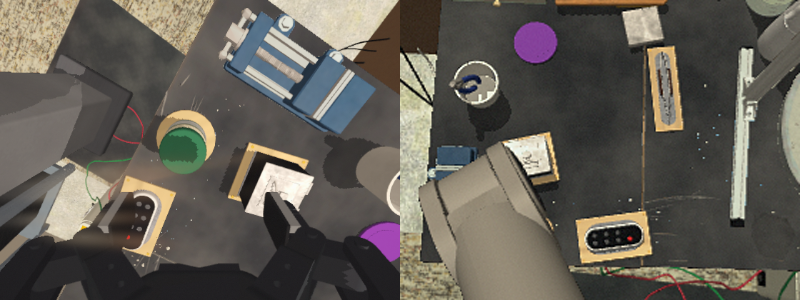

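View pics/tn18.png

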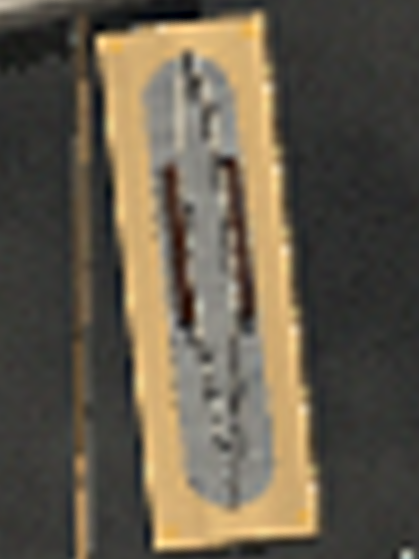

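```bash
python3 - <<'E'
from meas import *
m,im=load("w18")
h=.06; c=(.427,.329)
for z,t in((.004,"a"),(.061,"b")):
    g=rect(m,im,z,c[0]-h,c[0]+h,c[1]-h,c[1]+h,s=3333); cv2.circle(g,(200,200),int(38*3.333) if z<.01 else int(25*3.333),(0,0,255),1); cv2.drawMarker(g,(200,200),(0,0,255)); cv2.imwrite(f"pics/j{t}.png",g)
cv2.imwrite("pics/j.png",np.hstack([cv2.imread("pics/ja.png"),cv2.imread("pics/jb.png")]))
E
```

```text
(no output)
```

View pics/j.png

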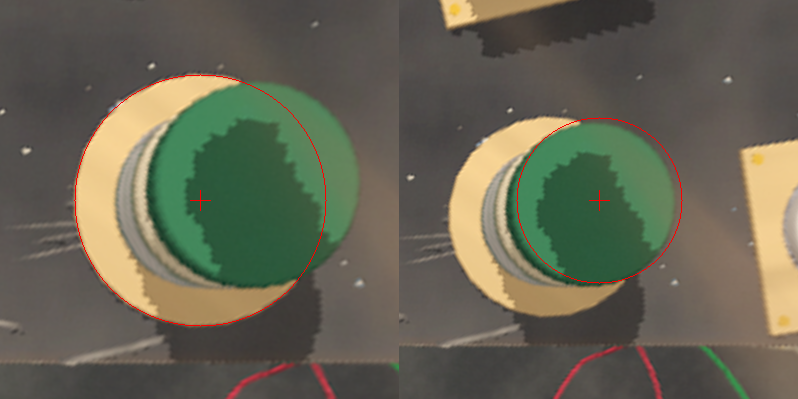

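Emit:
apply_moves([
  {"xyz": [-0.017,-0.0047,-0.01],"turn": 0},
  {"xyz": [0,0,-0.025],"turn": 0},
  {"xyz": [0,0,-0.025],"turn": 0},
  {"xyz": [0,0,0],"turn": 0},
  {"xyz": [0,0,-0.02],"turn": 0},
  {"xyz": [0,0,-0.02],"turn": 0},
  {"xyz": [0,0,-0.012],"turn": 0},
  {"xyz": [0,0,0],"turn": 0},
  {"xyz": [0,0,0],"turn": 0},
  {"xyz": [0,0,0],"turn": 0},
])

```text
clock: 25.47
tcp_pos: [0.4266, 0.3293, 0.1985]
orientation: [1.559, 2.727, 0.002]
contact_force: [0.4, -0.3, 0.0]
grip_width: 0.0855
```

Emit:
apply_moves([
  {"xyz": [0,-0.0005,0],"turn": 0},
  {"xyz": [0,0,0],"turn": 0},
  {"xyz": [0,0,0],"turn": 0},
  {"xyz": [0,0,0],"turn": 0},
  {"xyz": [0,0,0],"turn": 0},
  {"xyz": [0,0,0],"turn": 0},
], claw=1, squeeze=30)

```text
clock: 25.97
tcp_pos: [0.4261, 0.3289, 0.1983]
orientation: [1.558, 2.728, 0.002]
contact_force: [-0.6, -0.8, 5.5]
grip_width: 0.0492
```

Emit:
apply_moves([
  {"xyz": [0,0,0.003],"turn": 0},
  {"xyz": [0,0,0.003],"turn": 0},
  {"xyz": [0.0013,-0.0008,0],"turn": 0},
  {"xyz": [0,0,0],"turn": 0},
  {"xyz": [0,0,0],"turn": 0},
  {"xyz": [0,0,0],"turn": 0},
  {"xyz": [0,0,0],"turn": 0},
])

```text
clock: 26.55
tcp_pos: [0.427, 0.3279, 0.2033]
orientation: [-1.558, -2.728, 0.001]
contact_force: [-0.3, -0.7, -1.8]
grip_width: 0.0491
```

Emit:
apply_moves([
  {"xyz": [0.0008,0,-0.0015],"turn": 0},
  {"xyz": [0,0,-0.0015],"turn": 0},
  {"xyz": [0,0,-0.001],"turn": 0},
  {"xyz": [0,0,-0.001],"turn": 0},
  {"xyz": [0,0,0],"turn": 0},
  {"xyz": [0,0,0],"turn": 0},
])

```text
clock: 27.05
tcp_pos: [0.4279, 0.3279, 0.1984]
orientation: [1.558, 2.728, 0.0]
contact_force: [-0.1, -0.3, -1.2]
grip_width: 0.049
```

Emit:
apply_moves([
  {"xyz": [0,0,-0.0008],"turn": 0},
  {"xyz": [0,0,0],"turn": 0},
  {"xyz": [0,0,0],"turn": 0},
])

```text
clock: 27.3
tcp_pos: [0.428, 0.3278, 0.1983]
orientation: [-1.558, -2.728, -0.0]
contact_force: [-3.0, -1.6, 8.8]
grip_width: 0.0493
```

Emit:
apply_moves([
  {"xyz": [0,0,0],"turn": 0},
  {"xyz": [0,0,0],"turn": 0},
  {"xyz": [0,0,0],"turn": 0},
  {"xyz": [0,0,0],"turn": 0},
  {"xyz": [0,0,0.01],"turn": 0},
  {"xyz": [0,0,0.03],"turn": 0},
  {"xyz": [0,0,0.04],"turn": 0},
  {"xyz": [-0.01,0.01,0.04],"turn": 0},
  {"xyz": [-0.02,0.025,0.02],"turn": 0.05},
  {"xyz": [-0.02,0.03,0.02],"turn": 0.05},
  {"xyz": [-0.02,0.03,0.02],"turn": 0.05},
  {"xyz": [-0.02,0.03,0.02],"turn": 0.05},
], claw=-1)

```text
clock: 28.3
tcp_pos: [0.3369, 0.4534, 0.3991]
orientation: [1.276, 2.871, 0.002]
contact_force: [0.4, 1.5, -1.0]
grip_width: 0.0855
```

Emit:
apply_moves([
  {"xyz": [-0.02,0.03,0],"turn": 0.05},
  {"xyz": [-0.02,0.03,0],"turn": 0.05},
  {"xyz": [-0.02,0.03,0],"turn": 0.05},
  {"xyz": [-0.02,0.03,0],"turn": 0.05},
  {"xyz": [-0.02,0.03,0],"turn": 0.05},
  {"xyz": [-0.02,0.03,0],"turn": 0.05},
  {"xyz": [0,0,0],"turn": 0},
  {"xyz": [0,0,0],"turn": 0},
  {"xyz": [0,0,0],"turn": 0},
])

```text
clock: 29.05
tcp_pos: [0.2186, 0.6322, 0.397]
orientation: [0.836, 3.027, -0.001]
contact_force: [-0.2, 0.5, 0.1]
grip_width: 0.0856
```

```bash
python3 look.py side s19; python3 look.py top t19; python3 - <<'E'
from meas import *
m,im=load("t19")
for n,x,y in [("round",.428,.3272),("square",.550,.3343),("oblong",.4274,.1902),("narrow",.6836,.107)]:
    p,f=rest(m,im,x,y); print(n,p['rc'],p['yaw'])
print("jar",jarcap(m,im,z=.061,c=(.428,.327))['rc'])
h=.07; c=(.55,.3343); g=rect(m,im,.047,c[0]-h,c[0]+h,c[1]-h,c[1]+h,s=2857); cv2.imwrite("pics/tin19.png",g)
cv2.imwrite("pics/c19.png",np.hstack([cv2.resize(im[110:320,140:400],(495,400),interpolation=2),cv2.resize(g,(300,300)).repeat(1,0)[:300] if 0 else cv2.copyMakeBorder(cv2.resize(g,(300,300)),0,100,0,0,0)]))
E
```

```text
29.05 [0.21857131 0.6321852  0.39704526] [ 8.35712130e-01  3.02731124e+00 -9.85912827e-04] [-0.177477    0.51968513  0.08335632] 0.08559915220443302
29.1 [0.21935419 0.63171175 0.39717288] [ 8.37864655e-01  3.02658317e+00 -7.12470416e-04] [ 0.54117143  0.0174593  -0.24072475] 0.08540218819568772
round [0.4288 0.3272] -1.571Traceback (most recent call last):
  File "<stdin>", line 4, in <module>
  File "meas.py", line 32, in rest
    return cen(f,a[1],a[3],S),cen(felt,a[1],a[3],S)
                              ~~~^^^^^^^^^^^^^^^^^^
  File "meas.py", line 7, in cen
    c=max(cs,key=cv2.contourArea)
ValueError: max() iterable argument is empty
```

View pics/s19.png

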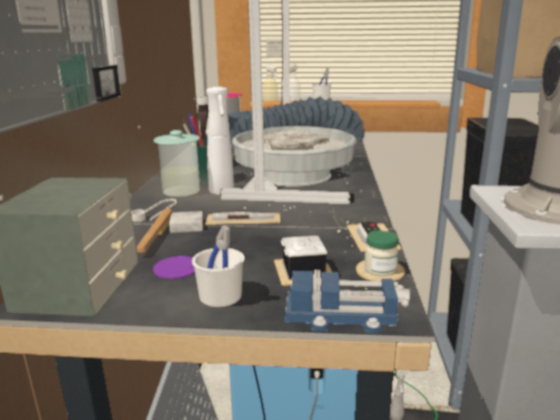

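```bash
python3 - <<'E'
from meas import *
m,im=load("t19")
print("jar",jarcap(m,im,z=.061,c=(.428,.327))['rc'])
print("remote+felt",remote(m,im,(.4274,.1902),z=.014,th=110)['rc'])
h=.07; c=(.5502,.3343); g=rect(m,im,.047,c[0]-h,c[0]+h,c[1]-h,c[1]+h,s=2857); cv2.imwrite("pics/tin19.png",g)
p=cv2.resize(im[110:320,140:400],(495,400),interpolation=2)
cv2.imwrite("pics/c19.png",np.hstack([p,cv2.copyMakeBorder(cv2.resize(g,(300,300)),0,100,0,0,cv2.BORDER_CONSTANT)]))
for n,c in (("tub",(.677,.434)),("block",(.796,.149))):
    u,v=proj(m,[[*c,.02]])[0].astype(int); o=cv2.imread("pics/top0.png")
    print(n,np.abs(o[v-18:v+18,u-18:u+18].astype(int)-im[v-18:v+18,u-18:u+18]).mean())
E
```

```text
jar [0.428 0.327]
remote+felt [0.4274 0.1901]
tub 2.4151234567901234
block 2.858539094650206
```

View pics/c19.png

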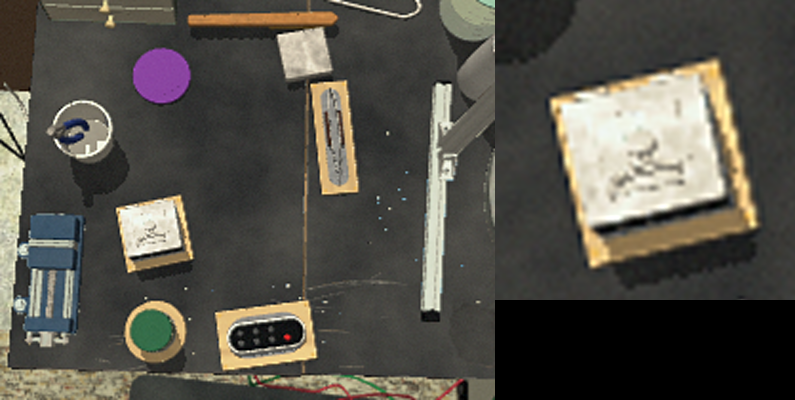

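View pics/tin19.png

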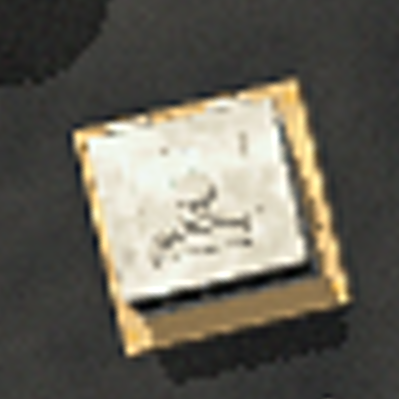

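```bash
python3 - <<'E'
from bench import r, readout
print(readout.get_obs()["clock"]); print(r.hand_in())
E
```

```text
29.15
the job is handed in; nothing more can be done
None
```

All four items are on their matching rests, and I handed the job in at about 29 s. Each was lowered until the wrist force showed contact, then released. The order was flux jar to round, black tin to square, remote to oblong, tweezers to narrow.

**Last checks (overhead camera):**

| Item | Measured error on the felt |
|---|---|
| Flux jar | within about 0.3 mm; first landed about 1.6 mm off, so I regripped it, shifted it and set it down again |
| Black tin | about 1 mm off along its long side, lined up to within about 0.005 rad |
| Remote | no clear offset; the margin is even to about 1 mm all round |
| Tweezers | about 0.6 mm off to one side, both ends level with the felt's ends |

The tub of cutters and the steel block look unchanged from the first picture. The gripper was empty and well clear when I handed in.

**Disagreements:**
- **Remote width:** it measured about 39 mm in the pictures, and the jaws closed to 37 mm, against the 51 mm stated. It was the only remote on the bench, so I centred it by its measured outline.
- **Grip widths:** the tweezers' plates and the tin also gripped narrower than listed, at 20 mm against 26 mm and 58 mm against 60 mm.
- **Cameras:** the wrist and overhead cameras differed by about 1 to 2 mm, so I judged each placing against its rest in the same view.
- **Failed check:** my automatic outline check failed on the covered square rest, so I read the tin's position from its lid corners by eye.

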